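# Load two ingredient tubs into the sloped trays

## Task

Load the two lidded tubs into the sloped steel trays, the large tub into the wide tray and then, once that one is home, the small tub into the narrow tray. Set each tub down lid up in the upper half of its tray, longer side across the tray, let go, and push it gently down the slope until its face rests flush against the stop at the low end. Do not drop the tubs or bang them about, and leave the jar and the bowl where they are.

Things in the scene. Friction and masses are not known exactly. Their poses are not given: they have to be found in the camera images.
- large_tub_center (a point): centre of the large closed white plastic tub with grey lid, a block 62 mm (x) by 84 mm (y) by 50 mm high; 25 mm above its underside. About 260 g (varies by a third). Stands lid up beside the trays, on either side. In its tray the 62 mm side lies along the slope, the 84 mm side across it, either way round; gripped over the 62 mm side
- small_tub_center (a point): centre of the small closed white plastic tub with grey lid, a block 46 mm (x) by 62 mm (y) by 50 mm high; 25 mm above its underside. About 140 g (varies by a third). Stands lid up beside the trays, on either side. In its tray the 46 mm side lies along the slope, the 62 mm side across it, either way round; gripped over the 46 mm side
- large_tray: wide sloped tray of bare steel sheet, 98 mm wide inside, fixed, for the large tub; two trays stand side by side, high open end (no wall) towards the robot, which is on which side varies. Origin: centre of its underside on the table, 111 mm short of the stop; x to the low end. A tub set down on the slope stays put and must be pushed
- small_tray: narrow sloped tray of bare steel sheet, 76 mm wide inside, fixed, for the small tub; two trays stand side by side, high open end (no wall) towards the robot, which is on which side varies. Origin: centre of its underside on the table, 111 mm short of the stop; x to the low end. A tub set down on the slope stays put and must be pushed
- large_tray_stop (a point): foot of the wide tray's stop: on the floor's top face, midway across, at the stop's inner face, 22 mm above the table. x points straight down the slope (away from the robot), y across the tray, z square to the floor. The floor falls 0.25 rad along x; from here it runs 230 mm back up (-x) to the open high end. Sides stand 25 mm above the floor, stop 36 mm; both 3 mm thick
- small_tray_stop (a point): foot of the narrow tray's stop: on the floor's top face, midway across, at the stop's inner face, 22 mm above the table. x points straight down the slope (away from the robot), y across the tray, z square to the floor. The floor falls 0.25 rad along x; from here it runs 230 mm back up (-x) to the open high end. Sides stand 25 mm above the floor, stop 36 mm; both 3 mm thick
- jar: bystander: closed glass jar with a steel lid, 70 mm across, 110 mm high, loose; origin at the centre of its underside
- bowl: bystander: steel bowl, 120 mm across the rim, 55 mm high, loose; origin at the centre of its underside
Mind the look-alikes: they are no part of the job. Leave any blue or orange look-alike of the part that bears large_tub_center alone.

How it is judged:
By the outcome, as a careful person would: the job done as asked, in the order asked, and still so for the second after the job is handed in, with the robot touching nothing.
It also fails if it takes over 72 s, if anything falls off the work surface, if the arm or the gripper's body presses on something with over 40 N, if the wrist force passes 120 N, or if a joint passes its speed limit or range.

## Robot

A 7-joint arm with a two-finger parallel gripper is mounted at the origin on the work surface. World frame = base frame: x ahead of the robot, y to its left, z up, the work surface at z = 0. Lengths are in m, angles in rad, forces in N, time in s.
With the tool pointing down it reaches from about 0.425 to 0.925 m from the base axis. Payload 6.8 kg.
Tool frame: the origin (TCP) lies midway between the tips of the shut fingers; the grasp point (between the pads) lies 19 mm behind it; z points along the fingers, y is the direction in which the jaws open and shut (so a half turn about z gives the same grasp; the last joint's range is limited). The gripper opens to 85 mm and grips with 20 to 120 N. Pads are 22 mm wide; open, the fingers measure 114 mm over their backs; the gripper's body (76 mm by 85 mm) begins 54 mm behind the grasp point. The pads swing forward as they close: fully open they stand 13 mm farther back than shut.
Start: joints at [1.169, 0.477, 0.022, 1.555, -0.011, 1.109, -0.083], TCP at [0.195, -0.646, 0.231] pointing down, gripper open.
Joint ranges: [-2.96, 2.96], [-0.34, 2.1], [-1.41, 1.46], [0.24, 2.44], [-1.37, 4.51], [0.17, 1.92], [-2.96, 2.96]. Speed limits (rad/s): [2.39, 2.39, 3.14, 3.14, 3.14, 3.14, 3.14].

## Interface

Orientations are given as a unit quaternion [w, x, y, z].
In Python, from station import readout, eyes, ticket gives the robot as it stands. The module is installed in compiled form; this text tells all that it offers.
- The arm moves only by the shell command python3 -m crank 'ROWS' [FORCE]. ROWS is JSON, a list of rows, each an object of numbers: "jaw": the opening in per cent of the stroke, from 0 (shut) to 100 (fully open); "x", "y", "z": the shift along the tool's x, y, z in mm; "ax", "ay", "az": the turn, a rotation vector about the tool's x, y, z in degrees. In form: [{"jaw": .., "x": .., "y": .., "z": .., "ax": .., "ay": .., "az": ..}, ...]. A call has 1 to 12 rows; each row shifts and turns the commanded pose from where the row before left it, along the tool's axes as they then stand; what a row does not reach is not made up. A row lasts 1/8 s, in which the tool goes at most 62.5 mm and 10.7 degrees, less where a joint would pass 70% of its speed; a pose out of reach is approached as far as the arm can. A call with a gripper value outside its range is refused whole. The fingers move at their own pace and stop on an object; FORCE is the grip in N (left out, the last holds). Time passes only in rows, so rows that do not move let the fingers close. It gives the time, the measured TCP pose, the force and the opening at its end, in the units of the state.
- readout.get_obs(): the state, without advancing time (a new reading comes with each control period).
- eyes.read_camera(name): name is "scene" or "top" or "wrist"; returns (picture, depth): 480x640x3 uint8, red, green, blue; 480x640 float32, m along the optical axis (not along the pixel's ray), 0 where there is no reading.
- eyes.calibration(name): a dict with "fx", "fy", "cx", "cy" (pixels), "k1" (the pictures are not rectified: a ray, as slopes to the right and down, at radius r is drawn at 1 + k1 r^2 times it, then the intrinsics apply), "R" (3x3) and "t" (3): a world point X has camera coordinates R X + t. Camera axes: x right, y down, z forward; pixel columns grow to the right and rows downward; lengths in m; the calibration is good to about 2 mm. A picture is of the moment at which its call begins: read the wrist's pose just before it. calibration takes no time and is no camera call; for the wrist camera it gives the pose at the moment of the call.
- ticket.hand_in(): hands the job in, once; it reports no verdict.
The state is a dict: "t": time; "q": joint angles; "joint_vel": joint speeds; "joint_torque": joint torques, N m; "eef_pos": TCP position; "tool_rot": TCP orientation; "contact_force": force on the tool from outside, world axes, zero at the start; "torque": the same for the moment, N m; "gripper_width": opening from 0.0 (shut) to 1.0 (fully open).
Only numpy, scipy, OpenCV 4.12 (cv2) and the standard library are available. Lean on these libraries where they do the work, as an engineer would, in place of code of your own. Each camera call takes 0.05 s, during which the arm holds its last target. There are 200 camera calls.

## Working session

There is one attempt and no reset: what is moved stays moved. The work goes in short steps, Python scripts to look and compute and a shell command to move; the robot and the scene stay as the last step left them, time stands still between calls to the robot, and variables do not carry over. Pictures are saved under pics/ and viewed, about 8 in all and at most 12, crops included, and the job is handed in when it is done.

```bash
mkdir -p pics
cat > h.py <<'E'
import numpy as np, cv2
from station import readout, eyes, ticket
def shot(n,name):
    c=eyes.calibration(n); im,d=eyes.read_camera(n)
    np.savez('pics/'+name+'.npz',im=im,d=d,**{k:np.array(v) for k,v in c.items()})
    cv2.imwrite('pics/'+name+'.png',im[:,:,::-1]); return im,d,c
def load(name):
    z=np.load('pics/'+name+'.npz'); return z['im'],z['d'],{k:z[k] for k in ('fx','fy','cx','cy','k1','R','t')}
def slopes(c,uv):
    uv=np.asarray(uv,float).reshape(-1,2)
    K=np.array([[c['fx'],0,c['cx']],[0,c['fy'],c['cy']],[0,0,1]],float)
    return cv2.undistortPoints(uv.reshape(-1,1,2),K,np.array([float(c['k1']),0,0,0])).reshape(-1,2)
def plane(c,uv,z):
    s=slopes(c,uv); R=np.array(c['R']);t=np.array(c['t']); C=-R.T@t
    D=np.c_[s,np.ones(len(s))]@R
    return C+D*((z-C[2])/D[:,2])[:,None]
def cloud(c,d):
    v,u=np.mgrid[0:480,0:640]; s=slopes(c,np.c_[u.ravel(),v.ravel()]); z=d.ravel()
    P=np.c_[s*z[:,None],z]; return ((P-np.array(c['t']))@np.array(c['R'])).reshape(480,640,3)
def px(c,X):
    P=np.asarray(X)@np.array(c['R']).T+np.array(c['t']); s=P[:,:2]/P[:,2:]; r=(s**2).sum(1,keepdims=True)
    return s*(1+c['k1']*r)*[c['fx'],c['fy']]+[c['cx'],c['cy']]
E
python3 - <<'E'
from h import *
for n in ('top','scene'):
    im,d,c=shot(n,n+'0'); print(n,-np.array(c['R']).T@c['t'],c['fx'],c['k1'])
o=readout.get_obs(); print(o)
E
```

```text
top [ 0.4682748  -0.09422918  1.07282132] 463.63590823855617 -0.012808584518899957
scene [1.50639131 0.04418157 1.28227469] 567.9650359973574 0.02911507615421068
{'t': 0.1, 'q': array([ 1.16888133,  0.4777339 ,  0.0223342 ,  1.55629858, -0.01149883,
        1.10933624, -0.08308103]), 'joint_vel': array([-0.00087469,  0.00019233, -0.00230289, -0.00156431,  0.00011206,
       -0.00026368, -0.00027986]), 'joint_torque': array([ 4.90635139e-03, -5.97755992e+01,  1.61393467e+00, -2.81950861e+01,
        1.28806583e-02,  5.03726013e-03, -5.71667010e-05]), 'eef_pos': array([ 0.19532917, -0.64557786,  0.23043456]), 'tool_rot': array([-8.04501775e-04,  9.89224668e-01,  1.46403132e-01, -1.78250847e-04]), 'contact_force': array([-0.38180524,  0.23194727, -0.01808148]), 'torque': array([-0.00413883, -0.00192855,  0.00913578]), 'gripper_width': 1.001249328822028}
```

View pics/top0.png

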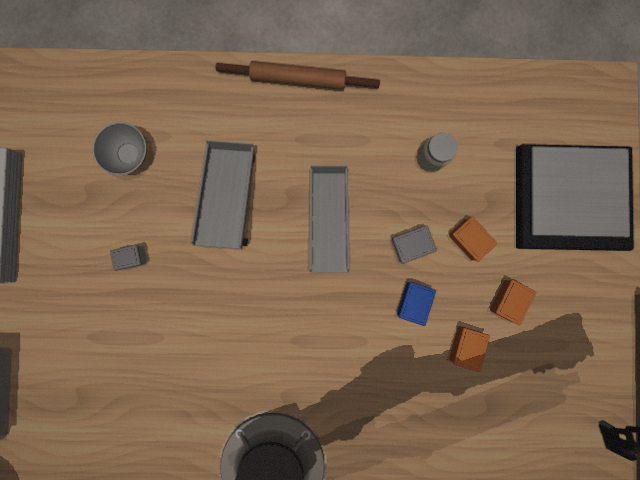

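View pics/scene0.png

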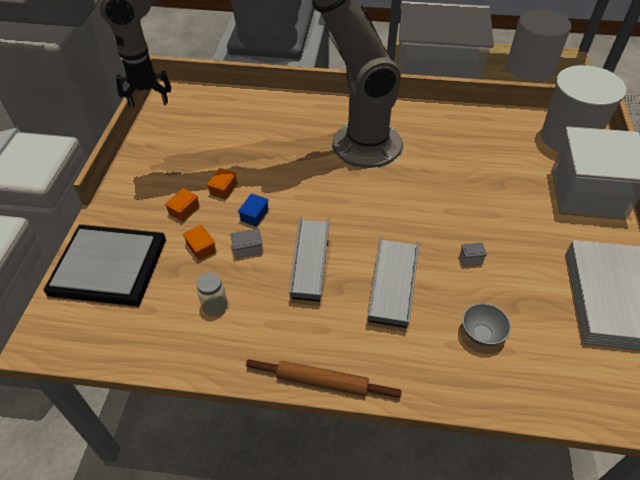

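Top view: the wide tray is at about (224,195) and the narrow tray at about (329,220). The candidates for large_tub are the grey block (414,244), the blue one (417,304) and the orange ones (474,238), (514,301), (471,349). Only the grey-lidded one fits the description. The small grey block at (127,257) is the small tub, the jar is at (439,150) and the bowl at (121,149). Next I measure them with an enlarged crop.

Run:
```python
from h import *
im,d,c=load('top0'); P=cloud(c,d)
a=cv2.resize(im[210:280,380:500],None,fx=4,fy=4,interpolation=2); b=cv2.resize(im[225:290,80:200],None,fx=4,fy=4,interpolation=2)
cv2.imwrite('pics/crop0.png',np.vstack([a,b])[:,:,::-1])
def rect(m,z):
    uv=np.argwhere(m)[:,::-1]; X=plane(c,uv,z)[:,:2]
    r=cv2.minAreaRect((X*1000).astype(np.float32)); return len(uv),r
for n,(u0,u1,v0,v1) in dict(large=(385,445,218,270),small=(100,155,235,280)).items():
    w=np.zeros((480,640),bool); w[v0:v1,u0:u1]=1
    m=w&(P[:,:,2]>.042)&(P[:,:,2]<.062)
    m=cv2.morphologyEx(m.astype(np.uint8),cv2.MORPH_OPEN,np.ones((3,3)))>0
    print(n,rect(m,.05),P[m].mean(0),np.percentile(P[m][:,2],[5,50,95]))
# trays: points above table
for n,(u0,u1,v0,v1) in dict(wide=(180,265,130,255),narrow=(300,357,155,280)).items():
    w=np.zeros((480,640),bool); w[v0:v1,u0:u1]=1
    m=w&(P[:,:,2]>.018); Q=P[m]
    r=cv2.minAreaRect((Q[:,:2]*1000).astype(np.float32)); print(n,r,Q[:,2].min(),Q[:,2].max())
    # floor plane: central part
    cen=np.array(r[0])/1000; 
    f=Q[np.linalg.norm(Q[:,:2]-cen,axis=1)<.04]
    A=np.c_[f[:,:2],np.ones(len(f))]; k=np.linalg.lstsq(A,f[:,2],rcond=None)[0]; g=k[:2]
    print('slope',np.arctan(np.linalg.norm(g)),'downhill yaw',np.arctan2(-g[1],-g[0]),'z at cen',np.r_[cen,1]@k)
for n,(u,v) in dict(jar=(441,145),bowl=(121,149)).items(): print(n,P[v,u])
```

```text
large (1050, ((504.0531921386719, -305.1619567871094), (61.80644989013672, 83.85089111328125), 21.141603469848633)) [ 0.50396312 -0.30502101  0.05022674] [0.0466201  0.05030198 0.05366233]
small (596, ((461.84283447265625, 330.4685974121094), (46.00956344604492, 62.92192840576172), 13.712564468383789)) [0.46191116 0.3303936  0.0504577 ] [0.04659077 0.05044927 0.05421833]
wide ((598.6935424804688, 33.84690856933594), (277.4817199707031, 238.02098083496094), 85.10342407226562) 0.01851019523099274 1.072821320290253
slope 1.0848543820960517 downhill yaw -1.4720005918442842 z at cen 0.010501256639339311
narrow ((557.9488525390625, -114.31761169433594), (233.96405029296875, 84.98778533935547), 1.3039350509643555) 0.019453069835153963 1.072821320290253
slope 0.2528542786587863 downhill yaw 0.014642380671482528 z at cen 0.05088899577007214
jar [ 0.71104692 -0.34755398  0.11074768]
bowl [0.71171644 0.3686555  0.00814287]
```

View pics/crop0.png

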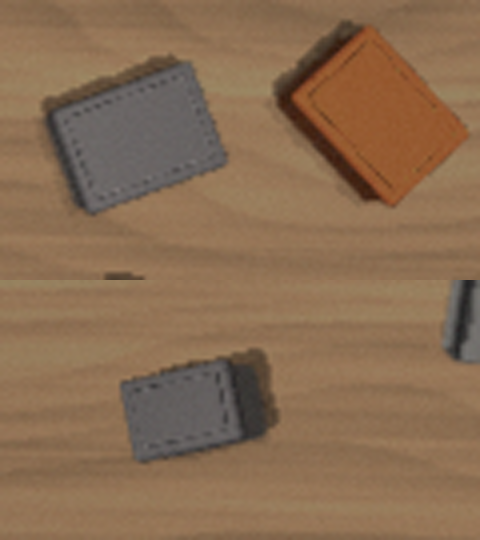

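Lid sizes match (62×84 and 46×63), and the grey-lidded one is the large tub. Next are clean tray fits with zero-depth pixels excluded.

Run:
```python
from h import *
im,d,c=load('top0'); P=cloud(c,d)
for n,(u0,u1,v0,v1,W) in dict(wide=(185,262,132,255,.098),narrow=(300,357,155,280,.076)).items():
    w=np.zeros((480,640),bool); w[v0:v1,u0:u1]=1
    m=w&(P[:,:,2]>.016)&(P[:,:,2]<.125)&(d>0)
    m=cv2.morphologyEx(m.astype(np.uint8),cv2.MORPH_OPEN,np.ones((3,3)))
    k,l,st,_=cv2.connectedComponentsWithStats(m); m=l==1+np.argmax(st[1:,4]); Q=P[m]
    r=cv2.minAreaRect((Q[:,:2]*1000).astype(np.float32)); cen=np.array(r[0])/1000
    yaw=np.radians(r[2] if r[1][0]>r[1][1] else r[2]-90)
    for _ in range(2):
        ex=np.array([np.cos(yaw),np.sin(yaw)]); ey=np.array([-ex[1],ex[0]])
        L=(Q[:,:2]-cen)@np.c_[ex,ey]
        f=(abs(L[:,1])<W/2-.015)&(abs(L[:,0])<.09)
        A=np.c_[L[f],np.ones(f.sum())]; kk,res,*_=np.linalg.lstsq(A,Q[f][:,2],rcond=None)
        h=Q[:,2]-np.c_[L,np.ones(len(L))]@kk
        # wall points
        out=[]
        for s in (1,-1):
            g=(h>.012)&(L[:,1]*s>W/2-.012)&(abs(L[:,0])<.1); out.append(np.polyfit(L[g,0],L[g,1],1)); 
        print(n,'yaw',np.degrees(yaw),'size',r[1],'cen',cen,'slope',kk,'walls',np.round(out,4))
        yaw+=np.mean([o[0] for o in out]); cen=cen+ey*np.mean([o[1] for o in out])
    ex=np.array([np.cos(yaw),np.sin(yaw)]); ey=np.array([-ex[1],ex[0]]); L=(Q[:,:2]-cen)@np.c_[ex,ey]
    h=Q[:,2]-np.c_[L,np.ones(len(L))]@kk
    g=(h>.015)&(abs(L[:,1])<W/2-.01)&(L[:,0]>.07); print(' stop pts',g.sum(),np.percentile(L[g,0],[5,50,95]),Q[g][:,2].max(),' floor ends',np.percentile(L[:,0],[.5,99.5]))
    xs=(.022-kk[2])/kk[0]; print(' xs from plane',xs,'stop foot',cen+ex*xs,'center',cen,'yaw',np.degrees(yaw))
```

```text
wide yaw -3.1651153564453125 size (107.92562866210938, 235.75428771972656) cen [0.60591461 0.11635565] slope [-0.25495335  0.00132771  0.05065089] walls [[-0.0011  0.0501]
 [ 0.0006 -0.0507]]
wide yaw -3.1794197099407224 size (107.92562866210938, 235.75428771972656) cen [0.60589768 0.11604938] slope [-0.25498893  0.00101031  0.05064983] walls [[-0.001   0.0504]
 [ 0.0009 -0.0504]]
 stop pts 197 [0.10967927 0.11307866 0.11722733] 0.06285239610917893  floor ends [-0.11683432  0.11635176]
 xs from plane 0.11235713758845729 stop foot [0.71808155 0.10981205] center [0.60589758 0.11604769] yaw -3.1814553343616474
narrow yaw 1.3039350509643555 size (233.96405029296875, 84.98778533935547) cen [ 0.55794885 -0.11431761] slope [-0.25458036 -0.00571733  0.05012669] walls [[ 0.0027  0.0399]
 [-0.0019 -0.0392]]
narrow yaw 1.3292492162795884 size (233.96405029296875, 84.98778533935547) cen [ 0.5579415  -0.11399475] slope [-0.25443758 -0.00578911  0.05012672] walls [[ 0.0023  0.0396]
 [-0.0023 -0.0396]]
 stop pts 136 [0.10874142 0.1125258  0.11647769] 0.06386310497353254  floor ends [-0.11680378  0.11606027]
 xs from plane 0.11054468285524231 stop foot [ 0.66845644 -0.11143036] center [ 0.5579415  -0.11399479] yaw 1.3292718782422461
```

```bash
python3 -m crank '[{"jaw":100,"az":-10},{"az":-10},{"az":-10},{"az":-10},{"az":-10},{"az":-10},{"az":-10},{"az":-10},{"az":-10},{"az":-4.2}]' 30; python3 -c "
from h import *
print(readout.get_obs()['q'])"
```

```text
[ 1.16888133  0.4777339   0.0223342   1.55629858 -0.01149883  1.10933624
 -0.08308103]schema error: expected keys jaw, x, y, z, ax, ay, az
```

Trays agree with their given sizes: wide stop foot ≈ (0.718, 0.110) with yaw −3.2°, narrow stop foot ≈ (0.668, −0.111) with yaw +1.3°, both sloping 0.25. Next I move over the large tub.

```bash
cat >> h.py <<'E'
from scipy.spatial.transform import Rotation as Ro
def to(pos,yaw_y,tilt=0,tray_yaw=0):
    """shift (tool axes,mm) and turn (deg) to TCP pos with tool y at yaw_y; tilt about tray y by slope"""
    o=readout.get_obs(); q=o['tool_rot']; R=Ro.from_quat(np.r_[q[1:],q[0]])
    a=np.radians(yaw_y); y=np.array([np.cos(a),np.sin(a),0]); z=np.array([0,0,-1.]); T=np.c_[np.cross(y,z),y,z]
    b=np.radians(tray_yaw); T=Ro.from_rotvec(np.array([-np.sin(b),np.cos(b),0])*tilt)*Ro.from_matrix(T)
    print('t',o['t'],'pos',o['eef_pos'].round(4),'w',round(o['gripper_width'],3),'F',np.round(o['contact_force'],1),'q',np.round(o['q'],2))
    print(' shift',(R.inv().apply(np.array(pos)-o['eef_pos'])*1000).round(1),'turn',np.degrees((R.inv()*T).as_rotvec()).round(1),' shift in target axes',(T.inv().apply(np.array(pos)-o['eef_pos'])*1000).round(1))
E
python3 -m crank '[{"jaw":100,"x":40,"y":-24,"z":0,"ax":0,"ay":0,"az":0},{"jaw":100,"x":40,"y":-24,"z":0,"ax":0,"ay":0,"az":0},{"jaw":100,"x":40,"y":-24,"z":0,"ax":0,"ay":0,"az":0},{"jaw":100,"x":40,"y":-24,"z":0,"ax":0,"ay":0,"az":0},{"jaw":100,"x":40,"y":-24,"z":0,"ax":0,"ay":0,"az":0},{"jaw":100,"x":40,"y":-24,"z":0,"ax":0,"ay":0,"az":0},{"jaw":100,"x":40,"y":-24,"z":0,"ax":0,"ay":0,"az":0},{"jaw":100,"x":40,"y":-24,"z":0,"ax":0,"ay":0,"az":0},{"jaw":100,"x":40,"y":-24,"z":0,"ax":0,"ay":0,"az":0},{"jaw":100,"x":35,"y":-20,"z":0,"ax":0,"ay":0,"az":0}]' 30
python3 -m crank '[{"jaw":100,"x":0,"y":0,"z":0,"ax":0,"ay":0,"az":-10},{"jaw":100,"x":0,"y":0,"z":0,"ax":0,"ay":0,"az":-10},{"jaw":100,"x":0,"y":0,"z":0,"ax":0,"ay":0,"az":-10},{"jaw":100,"x":0,"y":0,"z":0,"ax":0,"ay":0,"az":-10},{"jaw":100,"x":0,"y":0,"z":0,"ax":0,"ay":0,"az":-10},{"jaw":100,"x":0,"y":0,"z":0,"ax":0,"ay":0,"az":-10},{"jaw":100,"x":0,"y":0,"z":0,"ax":0,"ay":0,"az":-10},{"jaw":100,"x":0,"y":0,"z":0,"ax":0,"ay":0,"az":-10},{"jaw":100,"x":0,"y":0,"z":0,"ax":0,"ay":0,"az":-10},{"jaw":100,"x":0,"y":0,"z":0,"ax":0,"ay":0,"az":-4},{"jaw":100,"x":0,"y":0,"z":0,"ax":0,"ay":0,"az":0}]'
python3 - <<'E'
from h import *
to([.504,-.305,.013],21.1)
im,d,c=shot('wrist','w1'); P=cloud(c,d)
m=(d>0)&(P[:,:,2]>.042)&(P[:,:,2]<.06)&(np.hypot(P[:,:,0]-.504,P[:,:,1]+.305)<.07)
hsv=cv2.cvtColor(im,cv2.COLOR_RGB2HSV); m&=hsv[:,:,1]<60
X=plane(c,np.argwhere(m)[:,::-1],.05)[:,:2]
print(m.sum(),cv2.minAreaRect((X*1000).astype(np.float32)),np.median(P[m],0))
E
```

```text
t: 1.35
eef_pos: [0.5061, -0.304, 0.231]
tool_rot: [-0.0, 0.989, 0.147, -0.0]
contact_force: [0.1, 0.1, 0.3]
gripper_width: 0.997
t: 2.72
eef_pos: [0.5049, -0.3058, 0.2309]
tool_rot: [-0.0, 0.568, 0.823, 0.0]
contact_force: [1.1, 0.4, 0.1]
gripper_width: 1.003
t 2.725 pos [ 0.5049 -0.3058  0.2309] w 1.003 F [1.1 0.4 0.1] q [ 0.79  0.38 -0.45  1.74  0.18  1.07  0.64]
 shift [  0.9  -0.4 217.9] turn [-0.  -0.  -0.3]  shift in target axes [  1.1  -0.5 217.9]
7145 ((502.60546875, -305.5959167480469), (59.355796813964844, 82.11965942382812), 21.344444274902344) [ 0.50238876 -0.30319249  0.04972726]
```

View pics/w1.png

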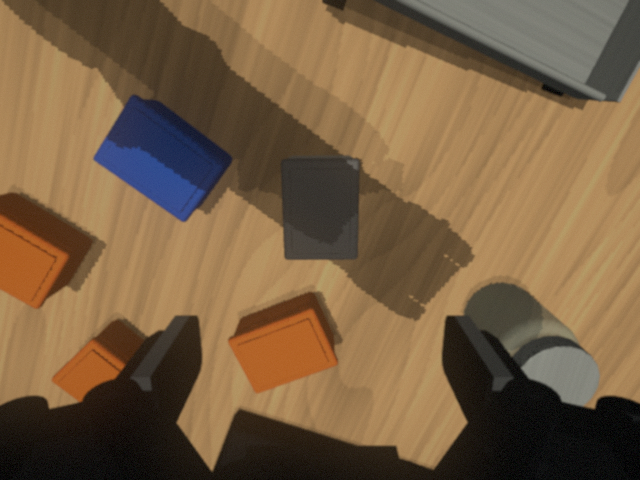

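The grey tub is at (321,210) in the wrist view, upright and square to the jaws, and its measured position agrees within 2 mm. Descend and grip.

```bash
python3 -m crank '[{"jaw":100,"x":0,"y":-1,"z":40,"ax":0,"ay":0,"az":0},{"jaw":100,"x":0,"y":0,"z":40,"ax":0,"ay":0,"az":0},{"jaw":100,"x":0,"y":0,"z":40,"ax":0,"ay":0,"az":0},{"jaw":100,"x":0,"y":0,"z":35,"ax":0,"ay":0,"az":0},{"jaw":100,"x":0,"y":0,"z":30,"ax":0,"ay":0,"az":0},{"jaw":100,"x":0,"y":0,"z":20,"ax":0,"ay":0,"az":0},{"jaw":100,"x":0,"y":0,"z":12,"ax":0,"ay":0,"az":0},{"jaw":100,"x":0,"y":0,"z":6,"ax":0,"ay":0,"az":0},{"jaw":100,"x":0,"y":0,"z":0,"ax":0,"ay":0,"az":0}]' 30
python3 -m crank '[{"jaw":60,"x":0,"y":0,"z":0,"ax":0,"ay":0,"az":0},{"jaw":60,"x":0,"y":0,"z":0,"ax":0,"ay":0,"az":0},{"jaw":60,"x":0,"y":0,"z":0,"ax":0,"ay":0,"az":0},{"jaw":60,"x":0,"y":0,"z":0,"ax":0,"ay":0,"az":0},{"jaw":60,"x":0,"y":0,"z":0,"ax":0,"ay":0,"az":0},{"jaw":60,"x":0,"y":0,"z":0,"ax":0,"ay":0,"az":0}]' 30
python3 -m crank '[{"jaw":60,"x":0,"y":0,"z":-3,"ax":0,"ay":0,"az":0},{"jaw":60,"x":0,"y":0,"z":-8,"ax":0,"ay":0,"az":0},{"jaw":60,"x":0,"y":0,"z":-20,"ax":0,"ay":0,"az":0},{"jaw":60,"x":0,"y":0,"z":-30,"ax":0,"ay":0,"az":0},{"jaw":60,"x":0,"y":0,"z":-40,"ax":0,"ay":0,"az":0},{"jaw":60,"x":0,"y":0,"z":-40,"ax":0,"ay":0,"az":0},{"jaw":60,"x":0,"y":0,"z":-30,"ax":0,"ay":0,"az":0},{"jaw":60,"x":0,"y":0,"z":0,"ax":0,"ay":0,"az":0}]' 30
```

```text
t: 3.9
eef_pos: [0.5046, -0.3063, 0.0086]
tool_rot: [0.0, 0.568, 0.823, 0.0]
contact_force: [0.4, -0.5, -0.4]
gripper_width: 0.997
t: 4.65
eef_pos: [0.5048, -0.3065, 0.0092]
tool_rot: [0.001, 0.568, 0.823, -0.0]
contact_force: [-1.1, 0.3, 6.5]
gripper_width: 0.719
t: 5.65
eef_pos: [0.506, -0.3068, 0.1829]
tool_rot: [0.003, 0.568, 0.823, 0.0]
contact_force: [-1.0, -0.2, -3.1]
gripper_width: 0.722
```

```bash
cat >> h.py <<'E'
TR=dict(wide=(np.array([.718,.110,.022]),-3.2),narrow=(np.array([.6685,-.1115,.022]),1.3))
def intray(n,s,h):
    f,yw=TR[n]; b=np.radians(yw); e=np.array([np.cos(b),np.sin(b),0]); k=np.array([0,0,1.]); C,S=np.cos(.25),np.sin(.25)
    return f-s*(C*e-S*k)+h*(S*e+C*k)
E
python3 - <<'E'
from h import *
print(intray('wide',.165,.075))
to(intray('wide',.165,.075),-3.2,.25,-3.2)
E
```

```text
[0.57690509 0.11788843 0.13549008]
t 5.65 pos [ 0.506  -0.3068  0.1829] w 0.722 F [-1.  -0.2 -3.1] q [ 0.79  0.43 -0.45  1.79  0.22  0.97  0.61]
 shift [371.9 217.1  46.4] turn [14.4  3.2 23.9]  shift in target axes [428.   57.4  34.3]
```

```bash
python3 -m crank '[{"jaw":60,"x":20,"y":12,"z":0,"ax":0,"ay":0,"az":0},{"jaw":60,"x":36,"y":21,"z":0,"ax":0,"ay":0,"az":0},{"jaw":60,"x":36,"y":21,"z":0,"ax":0,"ay":0,"az":0},{"jaw":60,"x":36,"y":21,"z":0,"ax":0,"ay":0,"az":0},{"jaw":60,"x":36,"y":21,"z":0,"ax":0,"ay":0,"az":0},{"jaw":60,"x":36,"y":21,"z":0,"ax":0,"ay":0,"az":0},{"jaw":60,"x":36,"y":21,"z":0,"ax":0,"ay":0,"az":0},{"jaw":60,"x":36,"y":21,"z":0,"ax":0,"ay":0,"az":0},{"jaw":60,"x":36,"y":21,"z":0,"ax":0,"ay":0,"az":0},{"jaw":60,"x":36,"y":21,"z":0,"ax":0,"ay":0,"az":0},{"jaw":60,"x":28,"y":16,"z":0,"ax":0,"ay":0,"az":0}]' 30
python3 -m crank '[{"jaw":60,"x":0,"y":0,"z":0,"ax":3.6,"ay":0.8,"az":6},{"jaw":60,"x":0,"y":0,"z":0,"ax":3.6,"ay":0.8,"az":6},{"jaw":60,"x":0,"y":0,"z":0,"ax":3.6,"ay":0.8,"az":6},{"jaw":60,"x":0,"y":0,"z":0,"ax":3.6,"ay":0.8,"az":6},{"jaw":60,"x":0,"y":0,"z":0,"ax":0,"ay":0,"az":0},{"jaw":60,"x":0,"y":0,"z":0,"ax":0,"ay":0,"az":0}]' 30
python3 -c "
from h import *
to(intray('wide',.165,.009),-3.2,.25,-3.2)
shot('top','top1')"
```

```text
t: 7.02
eef_pos: [0.5739, 0.1205, 0.1781]
tool_rot: [-0.001, 0.567, 0.824, -0.001]
contact_force: [1.1, -0.5, -3.4]
gripper_width: 0.723
t: 7.78
eef_pos: [0.5741, 0.1188, 0.1786]
tool_rot: [-0.093, 0.72, 0.682, -0.087]
contact_force: [-0.3, -0.2, -2.2]
gripper_width: 0.722
t 7.775 pos [0.5741 0.1188 0.1786] w 0.722 F [-0.3 -0.2 -2.2] q [ 0.07  0.57 -0.47  1.61  0.15  1.26 -0.49]
 shift [ -0.9  14.  107. ] turn [-0.3 -0.1  0.1]  shift in target axes [ -0.7  13.4 107.1]
```

```bash
python3 -m crank '[{"jaw":60,"x":-1,"y":7,"z":20,"ax":0,"ay":0,"az":0},{"jaw":60,"x":0,"y":7,"z":25,"ax":0,"ay":0,"az":0},{"jaw":60,"x":0,"y":0,"z":25,"ax":0,"ay":0,"az":0},{"jaw":60,"x":0,"y":0,"z":15,"ax":0,"ay":0,"az":0},{"jaw":60,"x":0,"y":0,"z":8,"ax":0,"ay":0,"az":0},{"jaw":60,"x":0,"y":0,"z":5,"ax":0,"ay":0,"az":0},{"jaw":60,"x":0,"y":0,"z":3,"ax":0,"ay":0,"az":0},{"jaw":60,"x":0,"y":0,"z":0,"ax":0,"ay":0,"az":0},{"jaw":60,"x":0,"y":0,"z":0,"ax":0,"ay":0,"az":0}]' 30
python3 - <<'E'
from h import *
to(intray('wide',.165,.009),-3.2,.25,-3.2)
im,d,c=shot('top','top2'); cv2.imwrite('pics/c2.png',cv2.resize(im[110:290,150:390],None,fx=3,fy=3)[:,:,::-1])
E
```

```text
t: 8.95
eef_pos: [0.5632, 0.1186, 0.0785]
tool_rot: [-0.093, 0.721, 0.681, -0.086]
contact_force: [-0.9, -0.2, -3.1]
gripper_width: 0.721
t 8.95 pos [0.5632 0.1186 0.0785] w 0.721 F [-0.9 -0.2 -3.1] q [ 0.05  0.67 -0.45  1.7   0.2   1.07 -0.52]
 shift [-0.  -0.8  7.4] turn [-0.3 -0.2 -0.1]  shift in target axes [ 0.  -0.8  7.4]
```

View pics/c2.png

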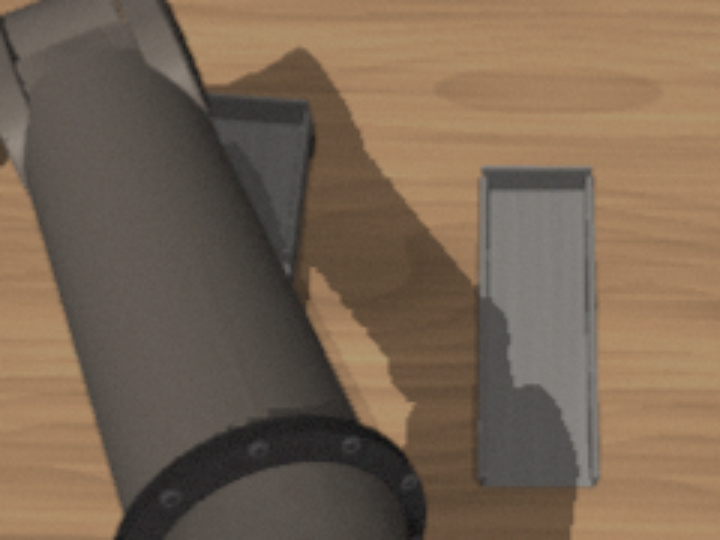

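The top view is blocked by the arm. The force still shows only the tub's weight, so I lower in small steps until contact.

```bash
python3 -m crank '[{"jaw":60,"x":0,"y":0,"z":2,"ax":0.3,"ay":0.2,"az":0},{"jaw":60,"x":0,"y":0,"z":2,"ax":0,"ay":0,"az":0},{"jaw":60,"x":0,"y":0,"z":1,"ax":0,"ay":0,"az":0},{"jaw":60,"x":0,"y":0,"z":0,"ax":0,"ay":0,"az":0}]' 30; python3 -m crank '[{"jaw":60,"x":0,"y":0,"z":1,"ax":0,"ay":0,"az":0},{"jaw":60,"x":0,"y":0,"z":0,"ax":0,"ay":0,"az":0}]'; python3 -m crank '[{"jaw":60,"x":0,"y":0,"z":1,"ax":0,"ay":0,"az":0},{"jaw":60,"x":0,"y":0,"z":0,"ax":0,"ay":0,"az":0}]'
python3 -c "
from h import *
to(intray('wide',.165,.009),-3.2,.25,-3.2)"
```

```text
t: 9.5
eef_pos: [0.5614, 0.1187, 0.0731]
tool_rot: [-0.097, 0.721, 0.681, -0.087]
contact_force: [0.2, 0.5, -2.9]
gripper_width: 0.724
t: 9.75
eef_pos: [0.5612, 0.1187, 0.0722]
tool_rot: [-0.096, 0.721, 0.68, -0.087]
contact_force: [0.6, 0.3, -3.7]
gripper_width: 0.718
t: 10.0
eef_pos: [0.5609, 0.1187, 0.0712]
tool_rot: [-0.096, 0.721, 0.68, -0.087]
contact_force: [0.2, -0.1, -2.9]
gripper_width: 0.725
t 10.0 pos [0.5609 0.1187 0.0712] w 0.725 F [ 0.2 -0.1 -2.9] q [ 0.05  0.68 -0.45  1.71  0.2   1.06 -0.52]
 shift [ 0.1 -0.4 -0.2] turn [-0.6 -0.3 -0.1]  shift in target axes [ 0.1 -0.4 -0.2]
```

```bash
R='{"jaw":60,"x":0,"y":0,"z":0,"ax":0,"ay":0,"az":0}'; python3 -m crank '[{"jaw":60,"x":0,"y":0,"z":1,"ax":-0.3,"ay":0,"az":0},{"jaw":60,"x":0,"y":0,"z":0,"ax":0,"ay":0,"az":0}]' | grep force; python3 -m crank '[{"jaw":60,"x":0,"y":0,"z":0.7,"ax":0,"ay":0,"az":0},{"jaw":60,"x":0,"y":0,"z":0,"ax":0,"ay":0,"az":0}]' | grep force
```

```text
contact_force: [0.5, 0.2, -3.1]
contact_force: [-1.0, -0.3, 5.1]
```

Run:
```python
from h import *
to(intray('wide',.165,.009),-3.2,.25,-3.2)
im,d,c=shot('scene','s3'); p=px(c,np.array([intray('wide',.165,.025)]))[0].astype(int); print(p)
cv2.imwrite('pics/s3c.png',cv2.resize(im[p[1]-70:p[1]+80,p[0]-90:p[0]+90],None,fx=4,fy=4,interpolation=2)[:,:,::-1])
```

```text
t 10.5 pos [0.5609 0.1188 0.0703] w 0.726 F [-1.  -0.3  5.1] q [ 0.05  0.67 -0.45  1.71  0.2   1.05 -0.52]
 shift [-0.  -0.6 -1.1] turn [-0.3 -0.3 -0.1]  shift in target axes [-0.  -0.6 -1.1]
[396 262]
```

View pics/s3c.png

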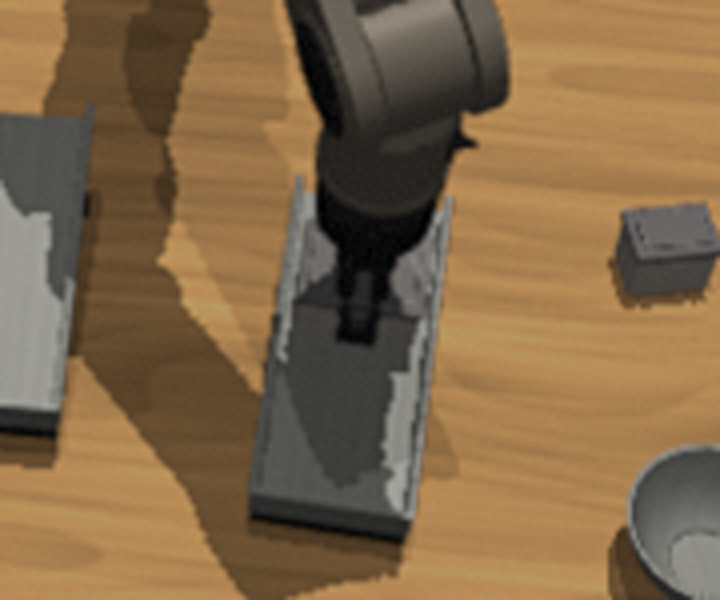

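The tub is between the walls in the upper half and the floor carries it (+5 N). Release, rise, and turn the jaws across the slope for the push.

```bash
python3 -m crank '[{"jaw":75,"x":0,"y":0,"z":0,"ax":0,"ay":0,"az":0},{"jaw":80,"x":0,"y":0,"z":0,"ax":0,"ay":0,"az":0},{"jaw":90,"x":0,"y":0,"z":0,"ax":0,"ay":0,"az":0},{"jaw":100,"x":0,"y":0,"z":0,"ax":0,"ay":0,"az":0},{"jaw":100,"x":0,"y":0,"z":0,"ax":0,"ay":0,"az":0},{"jaw":100,"x":0,"y":0,"z":-5,"ax":0,"ay":0,"az":0},{"jaw":100,"x":0,"y":0,"z":-15,"ax":0,"ay":0,"az":0},{"jaw":100,"x":0,"y":0,"z":-25,"ax":0,"ay":0,"az":0},{"jaw":100,"x":0,"y":0,"z":-30,"ax":0,"ay":0,"az":0},{"jaw":35,"x":0,"y":-25,"z":-15,"ax":0,"ay":0,"az":0},{"jaw":35,"x":0,"y":-30,"z":0,"ax":0,"ay":0,"az":0},{"jaw":35,"x":0,"y":0,"z":0,"ax":0,"ay":0,"az":0}]' 30
python3 -m crank '[{"jaw":35,"x":0,"y":0,"z":0,"ax":0,"ay":0,"az":-10},{"jaw":35,"x":0,"y":0,"z":0,"ax":0,"ay":0,"az":-10},{"jaw":35,"x":0,"y":0,"z":0,"ax":0,"ay":0,"az":-10},{"jaw":35,"x":0,"y":0,"z":0,"ax":0,"ay":0,"az":-10},{"jaw":35,"x":0,"y":0,"z":0,"ax":0,"ay":0,"az":-10},{"jaw":35,"x":0,"y":0,"z":0,"ax":0,"ay":0,"az":-10},{"jaw":35,"x":0,"y":0,"z":0,"ax":0,"ay":0,"az":-10},{"jaw":35,"x":0,"y":0,"z":0,"ax":0,"ay":0,"az":-10},{"jaw":35,"x":0,"y":0,"z":0,"ax":0,"ay":0,"az":-10},{"jaw":35,"x":0,"y":0,"z":0,"ax":0,"ay":0,"az":0},{"jaw":35,"x":0,"y":0,"z":0,"ax":0,"ay":0,"az":0}]' 30
python3 -c "
from h import *
to(intray('wide',.222,.004),86.8,.25+.035,-3.2)
shot('wrist','w4');shot('scene','s4')"
```

```text
t: 12.05
eef_pos: [0.5294, 0.1205, 0.1726]
tool_rot: [-0.094, 0.721, 0.681, -0.085]
contact_force: [-0.1, -0.4, -0.1]
gripper_width: 0.377
t: 13.42
eef_pos: [0.5306, 0.1198, 0.1707]
tool_rot: [-0.127, 0.031, 0.991, 0.006]
contact_force: [-0.2, 0.4, -0.3]
gripper_width: 0.346
t 13.425 pos [0.5306 0.1198 0.1707] w 0.346 F [-0.2  0.4 -0.3] q [ 0.32  0.61 -0.86  1.71  0.33  1.25  0.88]
 shift [ 2.9  0.1 93.7] turn [ 0.4  1.7 -0.3]  shift in target axes [ 0.1  0.7 93.7]
```

View pics/w4.png

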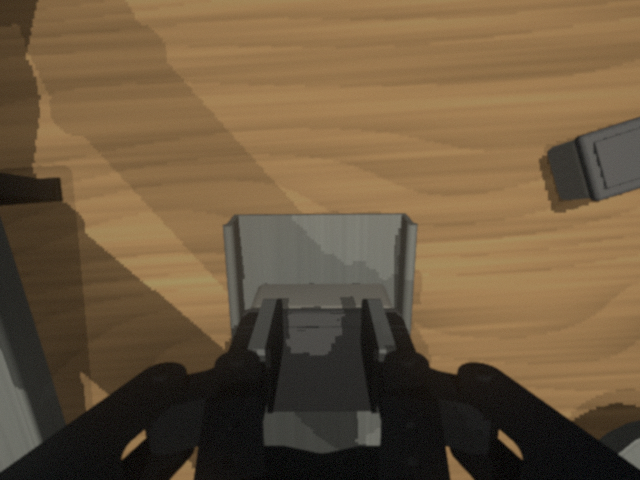

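The tub stands square in the tray behind the fingers: its top edge is at about (320,295) and the tray's high end at about (320,215). Descend behind its uphill face.

```bash
python3 -m crank '[{"jaw":35,"x":3,"y":0,"z":25,"ax":0,"ay":-2,"az":0},{"jaw":35,"x":0,"y":0,"z":30,"ax":0,"ay":0,"az":0},{"jaw":35,"x":0,"y":0,"z":20,"ax":0,"ay":0,"az":0},{"jaw":35,"x":0,"y":0,"z":12,"ax":0,"ay":0,"az":0},{"jaw":35,"x":0,"y":0,"z":4,"ax":0,"ay":0,"az":0},{"jaw":35,"x":0,"y":0,"z":0,"ax":0,"ay":0,"az":0},{"jaw":35,"x":0,"y":0,"z":0,"ax":0,"ay":0,"az":0}]' 30
python3 - <<'E'
from h import *
to(intray('wide',.073,.005),86.8,.25-.035,-3.2)
im,d,c=load('s4'); P=cloud(c,d)
f,yw=TR['wide']; b=np.radians(yw); C,S=np.cos(.25),np.sin(.25)
e=np.array([np.cos(b),np.sin(b),0]);D=C*e-np.array([0,0,S]);N=S*e+np.array([0,0,C]);Y=np.array([-e[1],e[0],0])
L=(P-f)@np.c_[D,Y,N]; m=(d>0)&(abs(L[:,:,1])<.055)&(L[:,:,0]<-.05)&(L[:,:,0]>-.23)&(L[:,:,2]>.01)&(L[:,:,2]<.045)
print('visible face x',np.percentile(L[m][:,0],[5,25,50,75,95]))
E
```

```text
t: 14.4
eef_pos: [0.5072, 0.1221, 0.0834]
tool_rot: [-0.109, 0.029, 0.994, 0.006]
contact_force: [-0.2, -0.2, -0.7]
gripper_width: 0.352
t 14.4 pos [0.5072 0.1221 0.0834] w 0.352 F [-0.2 -0.2 -0.7] q [ 0.29  0.67 -0.82  1.85  0.42  1.04  0.81]
 shift [-1.466e+02 -1.000e-01  6.800e+00] turn [ 0.4 -0.2 -0.1]  shift in target axes [-146.6   -0.3    7.4]
visible face x [-0.21334879 -0.16716669 -0.1383528  -0.12487449 -0.0663302 ]
```

```bash
python3 -m crank '[{"jaw":35,"x":-6,"y":0,"z":0.4,"ax":0,"ay":0,"az":0},{"jaw":35,"x":-4,"y":0,"z":0.2,"ax":0,"ay":0,"az":0},{"jaw":35,"x":-4,"y":0,"z":0.2,"ax":0,"ay":0,"az":0},{"jaw":35,"x":-6,"y":0,"z":0.2,"ax":0,"ay":0,"az":0},{"jaw":35,"x":-7,"y":0,"z":0.3,"ax":0,"ay":0,"az":0},{"jaw":35,"x":-7,"y":0,"z":0.3,"ax":0,"ay":0,"az":0},{"jaw":35,"x":-7,"y":0,"z":0.3,"ax":0,"ay":0,"az":0},{"jaw":35,"x":-7,"y":0,"z":0.3,"ax":0,"ay":0,"az":0}]' 30
python3 -m crank '[{"jaw":35,"x":-7,"y":0,"z":0.3,"ax":0,"ay":0,"az":0},{"jaw":35,"x":-7,"y":0,"z":0.3,"ax":0,"ay":0,"az":0},{"jaw":35,"x":-7,"y":0,"z":0.3,"ax":0,"ay":0,"az":0},{"jaw":35,"x":-7,"y":0,"z":0.3,"ax":0,"ay":0,"az":0},{"jaw":35,"x":-7,"y":0,"z":0.3,"ax":0,"ay":0,"az":0},{"jaw":35,"x":-7,"y":0,"z":0.3,"ax":0,"ay":0,"az":0},{"jaw":35,"x":-7,"y":0,"z":0.3,"ax":0,"ay":0,"az":0},{"jaw":35,"x":-7,"y":0,"z":0.3,"ax":0,"ay":0,"az":0}]' 30
python3 -c "
from h import *
to(intray('wide',.073,.007),86.8,.25-.035,-3.2)"
```

```text
t: 15.4
eef_pos: [0.5533, 0.1193, 0.0702]
tool_rot: [-0.11, 0.029, 0.994, 0.006]
contact_force: [-1.6, -0.2, 4.3]
gripper_width: 0.351
t: 16.4
eef_pos: [0.6074, 0.1165, 0.0561]
tool_rot: [-0.11, 0.029, 0.994, 0.006]
contact_force: [-2.3, -0.1, 8.2]
gripper_width: 0.35
t 16.4 pos [0.6074 0.1165 0.0561] w 0.35 F [-2.3 -0.1  8.2] q [ 0.24  0.82 -0.75  1.61  0.47  1.13  0.87]
 shift [-42.8  -0.3  -0.1] turn [ 0.4 -0.3 -0.1]  shift in target axes [-42.8  -0.3   0.1]
```

An upward force of 8 N suggests the fingertips rub the floor. I raise 3 mm and check.

```bash
python3 -m crank '[{"jaw":35,"x":0,"y":0,"z":-1.5,"ax":0,"ay":0,"az":0},{"jaw":35,"x":0,"y":0,"z":-1.5,"ax":0,"ay":0,"az":0},{"jaw":35,"x":0,"y":0,"z":0,"ax":0,"ay":0,"az":0}]' 30
python3 - <<'E'
from h import *
to(intray('wide',.073,.007),86.8,.25-.035,-3.2)
im,d,c=shot('scene','s5'); cv2.imwrite('pics/s5c.png',cv2.resize(im[200:340,310:480],None,fx=4,fy=4,interpolation=2)[:,:,::-1])
E
```

```text
t: 16.77
eef_pos: [0.6074, 0.1159, 0.0583]
tool_rot: [-0.11, 0.029, 0.993, 0.006]
contact_force: [0.1, 0.2, -0.3]
gripper_width: 0.348
t 16.775 pos [0.6074 0.1159 0.0583] w 0.348 F [ 0.1  0.2 -0.3] q [ 0.24  0.82 -0.75  1.61  0.47  1.14  0.87]
 shift [-43.2   0.4   2.1] turn [ 0.3 -0.3 -0.1]  shift in target axes [-43.2   0.3   2.3]
```

View pics/s5c.png

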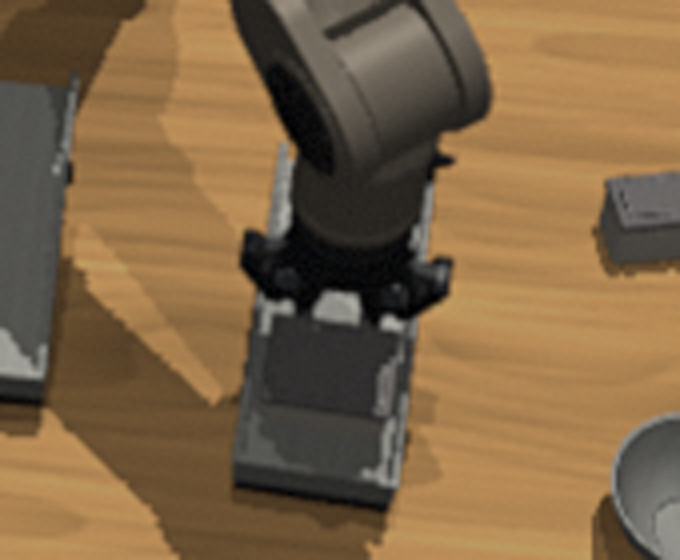

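Force is now zero, so it was the floor. The tub is halfway down, square in the tray, with its lid at about (325,365) in the crop. Continue, slowing near the stop.

```bash
python3 -m crank '[{"jaw":35,"x":-4,"y":0,"z":0.1,"ax":0,"ay":0,"az":0},{"jaw":35,"x":-6,"y":0,"z":0.2,"ax":0,"ay":0,"az":0},{"jaw":35,"x":-6,"y":0,"z":0.2,"ax":0,"ay":0,"az":0},{"jaw":35,"x":-6,"y":0,"z":0.2,"ax":0,"ay":0,"az":0},{"jaw":35,"x":-5,"y":0,"z":0.2,"ax":0,"ay":0,"az":0},{"jaw":35,"x":-4,"y":0,"z":0.1,"ax":0,"ay":0,"az":0},{"jaw":35,"x":-3,"y":0,"z":0.1,"ax":0,"ay":0,"az":0},{"jaw":35,"x":-2,"y":0,"z":0.1,"ax":0,"ay":0,"az":0},{"jaw":35,"x":0,"y":0,"z":0,"ax":0,"ay":0,"az":0}]' 30
python3 - <<'E'
from h import *
to(intray('wide',.073,.009),86.8,.25-.035,-3.2)
im,d,c=shot('scene','s6'); P=cloud(c,d)
f,yw=TR['wide']; b=np.radians(yw); C,S=np.cos(.25),np.sin(.25)
e=np.array([np.cos(b),np.sin(b),0]);D=C*e-np.array([0,0,S]);N=S*e+np.array([0,0,C]);Y=np.array([-e[1],e[0],0])
L=(P-f)@np.c_[D,Y,N]; m=(d>0)&(abs(L[:,:,1])<.05)&(L[:,:,0]<.02)&(L[:,:,0]>-.12)&(abs(L[:,:,2]-.05)<.006)
m=cv2.morphologyEx(m.astype(np.uint8),cv2.MORPH_OPEN,np.ones((3,3)))>0
for a in np.arange(-.04,.041,.02):
    g=m&(abs(L[:,:,1]-a)<.008); print(a,g.sum(),np.percentile(L[g][:,0],[2,98]) if g.any() else '')
E
```

```text
t: 17.95
eef_pos: [0.6425, 0.114, 0.0494]
tool_rot: [-0.11, 0.029, 0.994, 0.006]
contact_force: [-0.7, 0.1, 0.8]
gripper_width: 0.348
t 17.95 pos [0.6425 0.114  0.0494] w 0.348 F [-0.7  0.1  0.8] q [ 0.22  0.87 -0.73  1.52  0.48  1.17  0.9 ]
 shift [-7.   0.2 -1. ] turn [ 0.3 -0.3 -0.1]  shift in target axes [-7.   0.2 -0.9]
-0.04 71 [-0.06698357 -0.01173733]
-0.02 136 [-0.07036002 -0.01082338]
0.0 138 [-0.06931033 -0.01161991]
0.019999999999999997 124 [-0.06832839 -0.01036064]
0.04 74 [-0.06398995 -0.01289704]
```

```bash
python3 -m crank '[{"jaw":35,"x":-2,"y":0,"z":0,"ax":0,"ay":0,"az":0},{"jaw":35,"x":-2,"y":0,"z":0,"ax":0,"ay":0,"az":0},{"jaw":35,"x":-1.5,"y":0,"z":0,"ax":0,"ay":0,"az":0},{"jaw":35,"x":-1,"y":0,"z":0,"ax":0,"ay":0,"az":0},{"jaw":35,"x":0,"y":0,"z":0,"ax":0,"ay":0,"az":0}]' 30 | grep -v rot;for i in 1; do python3 -m crank '[{"jaw":35,"x":-1,"y":0,"z":0,"ax":0,"ay":0,"az":0},{"jaw":35,"x":0,"y":0,"z":0,"ax":0,"ay":0,"az":0}]' |grep -v rot; done;  python3 -m crank '[{"jaw":35,"x":-1,"y":0,"z":0,"ax":0,"ay":0,"az":0},{"jaw":35,"x":0,"y":0,"z":0,"ax":0,"ay":0,"az":0}]' |grep -v rot
```

```text
t: 18.62
eef_pos: [0.6432, 0.115, 0.0483]
contact_force: [-16.3, 0.1, 9.5]
gripper_width: 0.346
t: 18.88
eef_pos: [0.6431, 0.115, 0.0483]
contact_force: [-19.9, -1.3, 12.4]
gripper_width: 0.35
t: 19.12
eef_pos: [0.643, 0.1156, 0.0479]
contact_force: [-22.3, 1.0, 12.9]
gripper_width: 0.35
```

Force rose while there was no motion. I unload and look before pushing further.

```bash
python3 -m crank '[{"jaw":35,"x":4,"y":0,"z":0,"ax":0,"ay":0,"az":0},{"jaw":35,"x":4,"y":0,"z":-1,"ax":0,"ay":0,"az":0},{"jaw":35,"x":0,"y":0,"z":0,"ax":0,"ay":0,"az":0}]' 30 |grep -v rot
cat >> h.py <<'E'
def face(n,cam,name,W):
    im,d,c=shot(cam,name); P=cloud(c,d)
    f,yw=TR[n]; b=np.radians(yw); C,S=np.cos(.25),np.sin(.25)
    e=np.array([np.cos(b),np.sin(b),0]);D=C*e-np.array([0,0,S]);N=S*e+np.array([0,0,C]);Y=np.array([-e[1],e[0],0])
    L=(P-f)@np.c_[D,Y,N]
    for h0,lo,hi in ((.05,-.25,.02),(.036,-.01,.012)):
        m=(d>0)&(abs(L[:,:,1])<W)&(L[:,:,0]<hi)&(L[:,:,0]>lo)&(abs(L[:,:,2]-h0)<.006)
        for a in np.linspace(-W*.8,W*.8,5):
            g=m&(abs(L[:,:,1]-a)<.008); print(h0,a.round(3),g.sum(),np.percentile(L[g][:,0],[2,98]).round(4) if g.any() else '',np.median(L[g][:,2]).round(4) if g.any() else '')
    return im,c
E
python3 - <<'E'
from h import *
im,c=face('wide','scene','s7',.048)
to(intray('wide',.073,.009),86.8,.25-.035,-3.2)
cv2.imwrite('pics/s7c.png',cv2.resize(im[225:335,345:445],None,fx=5,fy=5,interpolation=2)[:,:,::-1])
E
```

```text
t: 19.5
eef_pos: [0.6437, 0.1138, 0.0506]
contact_force: [1.5, -0.1, 0.0]
gripper_width: 0.353
0.05 -0.038 101 [-0.0695 -0.0088] 0.0484
0.05 -0.019 141 [-0.0703 -0.0085] 0.0491
0.05 0.0 142 [-0.0686 -0.0095] 0.049
0.05 0.019 146 [-0.0717 -0.0107] 0.0493
0.05 0.038 85 [-0.069  -0.0112] 0.0486
0.036 -0.038 12 [-0.0097 -0.0055] 0.0367
0.036 -0.019 11 [-0.0092 -0.0043] 0.0376
0.036 0.0 12 [-0.0094 -0.0054] 0.0365
0.036 0.019 11 [-0.0098 -0.0046] 0.034
0.036 0.038 13 [-0.0076 -0.0041] 0.035
t 19.55 pos [0.6438 0.1137 0.0505] w 0.349 F [0.2 0.8 0.1] q [ 0.22  0.87 -0.73  1.52  0.48  1.17  0.9 ]
 shift [-6.   0.5  0.5] turn [ 0.3 -0.2 -0.1]  shift in target axes [-6.   0.5  0.5]
```

View pics/s7c.png

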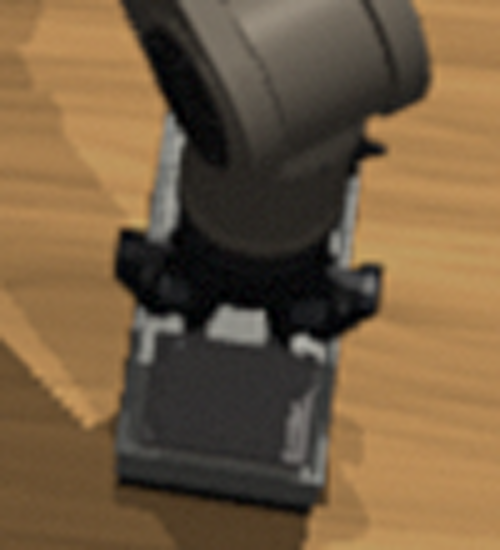

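Run:
```python
from h import *
for nm in ('scene0','s7'):
    im,d,c=load(nm); P=cloud(c,d)
    f,yw=TR['wide']; b=np.radians(yw); C,S=np.cos(.25),np.sin(.25)
    e=np.array([np.cos(b),np.sin(b),0]);D=C*e-np.array([0,0,S]);N=S*e+np.array([0,0,C]);Y=np.array([-e[1],e[0],0])
    L=(P-f)@np.c_[D,Y,N]; m=(d>0)&(abs(L[:,:,1])<.03)&(abs(L[:,:,0])<.03)&(L[:,:,2]>-.01)
    for h in np.arange(0,.056,.006):
        g=m&(abs(L[:,:,2]-h)<.003); print(nm,h.round(3),g.sum(),np.percentile(L[g][:,0],[5,50,95]).round(4) if g.any() else '')
    # rows down central column
    p=px(c,np.array([f-.07*D+.05*N,f+.036*N,f+.003*D+.036*N,f+.003*D-.01*N])).round(1); print(p)
    u=int(p[1,0]); 
    for v in range(int(p[1,1])-14,int(p[1,1])+12,2): print(v,im[v,u],L[v,u].round(4))
```

```text
scene0 0.0 63 [-0.0291 -0.0239 -0.006 ]
scene0 0.006 28 [-0.0285 -0.0079 -0.0049]
scene0 0.012 17 [-0.0072 -0.0062 -0.0042]
scene0 0.018 23 [-0.0088 -0.0066 -0.005 ]
scene0 0.024 14 [-0.0074 -0.0063 -0.0052]
scene0 0.03 18 [-0.0097 -0.0062 -0.0051]
scene0 0.036 30 [-0.0083 -0.0068 -0.005 ]
scene0 0.042 4 [-0.006  -0.0051 -0.0043]
scene0 0.048 0 
scene0 0.054 0 
[[392.7 292. ]
 [388.8 319.8]
 [388.7 320.9]
 [387.7 326.4]]
305 [154 153 147] [-0.0515 -0.0067 -0.0007]
307 [155 154 145] [-0.0451 -0.0061  0.0021]
309 [155 155 147] [-0.0406 -0.0053 -0.0004]
311 [154 153 147] [-0.0358 -0.0046 -0.0022]
313 [154 153 145] [-0.0296 -0.0039  0.0001]
315 [151 151 144] [-0.0252 -0.0032 -0.0029]
317 [153 152 145] [-0.0062 -0.003   0.0378]
319 [42 43 39] [-0.0078 -0.0021  0.0174]
321 [42 42 40] [-0.0071 -0.0012  0.0035]
323 [22 23 22] [-0.008  -0.0002 -0.0156]
325 [52 38 24] [-0.0035  0.0005 -0.0185]
327 [76 57 33] [ 0.4545 -0.0217  1.4168]
329 [91 69 42] [ 0.0058  0.002  -0.0229]
s7 0.0 13 [-0.0075 -0.006  -0.0055]
s7 0.006 16 [-0.0071 -0.0059 -0.0051]
s7 0.012 19 [-0.0073 -0.0061 -0.0051]
s7 0.018 21 [-0.0072 -0.0061 -0.0045]
s7 0.024 16 [-0.0093 -0.0068 -0.0047]
s7 0.03 22 [-0.0119 -0.009  -0.0052]
s7 0.036 42 [-0.0114 -0.0069 -0.0045]
s7 0.042 28 [-0.027  -0.0106 -0.0063]
s7 0.048 130 [-0.0283 -0.0177 -0.0093]
s7 0.054 60 [-0.0287 -0.0199 -0.0097]
[[392.7 292. ]
 [388.8 319.8]
 [388.7 320.9]
 [387.7 326.4]]
305 [51 48 48] [-0.0347 -0.0072  0.0465]
307 [52 50 50] [-0.0275 -0.0066  0.0519]
309 [51 48 47] [-0.024  -0.0059  0.047 ]
311 [52 50 49] [-0.018  -0.0052  0.0493]
313 [48 46 46] [-0.0143 -0.0045  0.0449]
315 [43 42 43] [-0.0084 -0.0038  0.0468]
317 [64 64 59] [-0.0059 -0.0031  0.0388]
319 [44 44 43] [-0.0067 -0.0021  0.0209]
321 [47 48 46] [-0.006  -0.0012  0.0068]
323 [22 24 21] [-0.0097 -0.0001 -0.021 ]
325 [53 40 25] [-0.0052  0.0006 -0.0237]
327 [80 60 36] [ 0.0012  0.0012 -0.0205]
329 [82 62 39] [ 0.0076  0.0019 -0.0171]
```

Scene depth is biased: the bare stop's outer face reads −6 mm where it should read +3 mm. Corrected for that, the tub's front edge is at 0, so it is home against the stop. Retreat upslope and up, and check from the top.

```bash
python3 -m crank '[{"jaw":35,"x":10,"y":0,"z":-1,"ax":0,"ay":0,"az":0},{"jaw":35,"x":20,"y":0,"z":-5,"ax":0,"ay":0,"az":0},{"jaw":35,"x":5,"y":0,"z":-30,"ax":0,"ay":0,"az":0},{"jaw":35,"x":0,"y":0,"z":-40,"ax":0,"ay":0,"az":0},{"jaw":100,"x":0,"y":0,"z":-40,"ax":0,"ay":0,"az":0},{"jaw":100,"x":0,"y":0,"z":-30,"ax":0,"ay":0,"az":0},{"jaw":100,"x":30,"y":30,"z":0,"ax":0,"ay":6,"az":0},{"jaw":100,"x":30,"y":45,"z":0,"ax":0,"ay":6,"az":0},{"jaw":100,"x":0,"y":0,"z":0,"ax":0,"ay":0,"az":0}]' 30 |grep -v rot
python3 -c "
from h import *
to([.462,.330,.013],13.7)"
```

```text
t: 20.68
eef_pos: [0.5853, 0.1963, 0.2175]
contact_force: [0.7, -0.5, -0.2]
gripper_width: 1.004
t 20.675 pos [0.5853 0.1963 0.2175] w 1.004 F [ 0.7 -0.5 -0.2] q [ 0.14  0.77 -0.83  1.36  0.27  1.57  0.86]
 shift [ 32.  125.3 241.2] turn [-15.4 -21.6  72.2]  shift in target axes [159.1 -88.1 204.5]
```

```bash
python3 -m crank '[{"jaw":100,"x":0,"y":0,"z":0,"ax":-1.93,"ay":-2.7,"az":9.02},{"jaw":100,"x":0,"y":0,"z":0,"ax":-1.93,"ay":-2.7,"az":9.02},{"jaw":100,"x":0,"y":0,"z":0,"ax":-1.93,"ay":-2.7,"az":9.02},{"jaw":100,"x":0,"y":0,"z":0,"ax":-1.93,"ay":-2.7,"az":9.02},{"jaw":100,"x":0,"y":0,"z":0,"ax":-1.93,"ay":-2.7,"az":9.02},{"jaw":100,"x":0,"y":0,"z":0,"ax":-1.93,"ay":-2.7,"az":9.02},{"jaw":100,"x":0,"y":0,"z":0,"ax":-1.93,"ay":-2.7,"az":9.02},{"jaw":100,"x":0,"y":0,"z":0,"ax":-1.93,"ay":-2.7,"az":9.02}]' 30 |grep -v rot
python3 -m crank '[{"jaw":100,"x":30,"y":-18,"z":0,"ax":0,"ay":0,"az":0},{"jaw":100,"x":40,"y":-22,"z":0,"ax":0,"ay":0,"az":0},{"jaw":100,"x":40,"y":-22,"z":0,"ax":0,"ay":0,"az":0},{"jaw":100,"x":30,"y":-16,"z":0,"ax":0,"ay":0,"az":0},{"jaw":100,"x":20,"y":-10,"z":0,"ax":0,"ay":0,"az":0},{"jaw":100,"x":0,"y":0,"z":0,"ax":0,"ay":0,"az":0},{"jaw":100,"x":0,"y":0,"z":0,"ax":0,"ay":0,"az":0}]' 30 |grep -v rot
python3 - <<'E'
from h import *
to([.462,.330,.008],13.7)
im,d,c=shot('wrist','w8'); P=cloud(c,d)
m=(d>0)&(P[:,:,2]>.042)&(P[:,:,2]<.06)&(np.hypot(P[:,:,0]-.462,P[:,:,1]-.33)<.06)
m&=cv2.cvtColor(im,cv2.COLOR_RGB2HSV)[:,:,1]<60
X=plane(c,np.argwhere(m)[:,::-1],.05)[:,:2]
print(m.sum(),cv2.minAreaRect((X*1000).astype(np.float32)),np.median(P[m],0))
im,c=face('wide','top','top8',.048)
cv2.imwrite('pics/t8c.png',cv2.resize(im[110:280,80:370],None,fx=2.7,fy=2.7,interpolation=2)[:,:,::-1])
E
```

```text
t: 21.68
eef_pos: [0.5876, 0.1904, 0.2173]
contact_force: [-0.2, 0.3, -0.7]
gripper_width: 1.001
t: 22.55
eef_pos: [0.466, 0.3253, 0.2162]
contact_force: [-0.1, -0.6, 0.4]
gripper_width: 1.002
t 22.55 pos [0.466  0.3253 0.2162] w 1.002 F [-0.1 -0.6  0.4] q [-0.25  0.38 -0.6   1.8   0.25  1.04 -0.71]
 shift [  6.4  -3.3 208.2] turn [ 0.1  0.3 -0.4]  shift in target axes [  5.5  -2.8 208.2]
4205 ((460.7888488769531, 333.8643798828125), (44.00825500488281, 60.49507522583008), 13.753227233886719) [0.46128431 0.33673959 0.04943083]
0.05 -0.038 131 [-0.0691 -0.011 ] 0.0479
0.05 -0.019 191 [-0.0679 -0.0097] 0.0493
0.05 0.0 189 [-0.0677 -0.0089] 0.0499
0.05 0.019 193 [-0.0688 -0.0088] 0.0498
0.05 0.038 130 [-0.0675 -0.0092] 0.0485
0.036 -0.038 8 [-0.0085 -0.0033] 0.0341
0.036 -0.019 0  
0.036 0.0 0  
0.036 0.019 0  
0.036 0.038 3 [-0.0072 -0.0061] 0.0328
```

View pics/t8c.png

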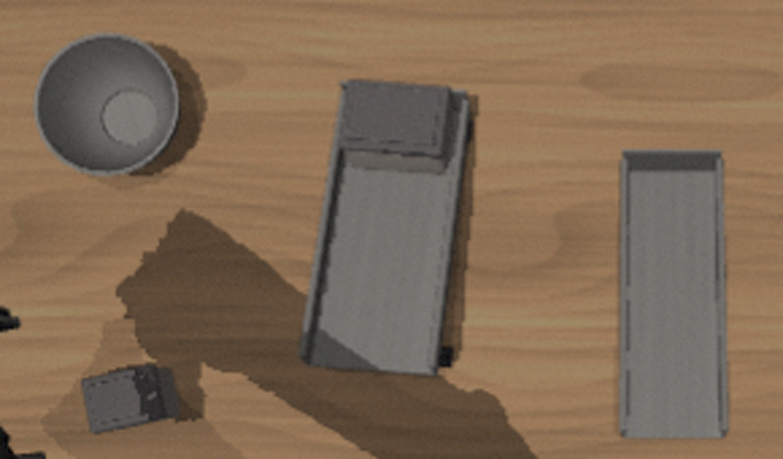

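The large tub is flush: its uphill edge is parallel to the stop, and the lid edge is constant to about 1 mm across the tray in the top depth. The stop's own points put both feet about 6 mm nearer than the floor-plane estimate, so I correct those. The small tub's two measurements agree within 3 mm. Grip it.

```bash
cat >> h.py <<'E'
TR=dict(wide=(np.array([.7115,.1104,.022]),-3.2),narrow=(np.array([.663,-.1116,.022]),1.3))
E
python3 -m crank '[{"jaw":100,"x":8,"y":-3.4,"z":25,"ax":0,"ay":0,"az":0},{"jaw":100,"x":0,"y":0,"z":40,"ax":0,"ay":0,"az":0},{"jaw":100,"x":0,"y":0,"z":40,"ax":0,"ay":0,"az":0},{"jaw":100,"x":0,"y":0,"z":40,"ax":0,"ay":0,"az":0},{"jaw":100,"x":0,"y":0,"z":30,"ax":0,"ay":0,"az":0},{"jaw":100,"x":0,"y":0,"z":18,"ax":0,"ay":0,"az":0},{"jaw":100,"x":0,"y":0,"z":10,"ax":0,"ay":0,"az":0},{"jaw":100,"x":0,"y":0,"z":5,"ax":0,"ay":0,"az":0},{"jaw":100,"x":0,"y":0,"z":0,"ax":0,"ay":0,"az":0}]' 25
python3 -m crank '[{"jaw":75,"x":0,"y":0,"z":0,"ax":0,"ay":0,"az":0},{"jaw":40,"x":0,"y":0,"z":0,"ax":0,"ay":0,"az":0},{"jaw":40,"x":0,"y":0,"z":0,"ax":0,"ay":0,"az":0},{"jaw":40,"x":0,"y":0,"z":0,"ax":0,"ay":0,"az":0},{"jaw":40,"x":0,"y":0,"z":0,"ax":0,"ay":0,"az":0},{"jaw":40,"x":0,"y":0,"z":0,"ax":0,"ay":0,"az":0},{"jaw":40,"x":0,"y":0,"z":0,"ax":0,"ay":0,"az":0}]' 25
python3 -m crank '[{"jaw":40,"x":0,"y":0,"z":-3,"ax":0,"ay":0,"az":0},{"jaw":40,"x":0,"y":0,"z":-8,"ax":0,"ay":0,"az":0},{"jaw":40,"x":0,"y":0,"z":-20,"ax":0,"ay":0,"az":0},{"jaw":40,"x":0,"y":0,"z":-30,"ax":0,"ay":0,"az":0},{"jaw":40,"x":0,"y":0,"z":-40,"ax":0,"ay":0,"az":0},{"jaw":40,"x":0,"y":0,"z":-40,"ax":0,"ay":0,"az":0},{"jaw":40,"x":0,"y":0,"z":-40,"ax":0,"ay":0,"az":0},{"jaw":40,"x":0,"y":0,"z":0,"ax":0,"ay":0,"az":0},{"jaw":40,"x":0,"y":0,"z":0,"ax":0,"ay":0,"az":0}]' 25
python3 - <<'E'
from h import *
for p in (intray('narrow',.165,.1),intray('narrow',.165,.009)): to(p,1.3,.25,1.3)
E
```

```text
t: 23.78
eef_pos: [0.4607, 0.3334, 0.0087]
tool_rot: [0.002, 0.62, 0.785, -0.0]
contact_force: [-0.8, 0.7, 0.2]
gripper_width: 1.001
t: 24.65
eef_pos: [0.4608, 0.3335, 0.0088]
tool_rot: [0.002, 0.62, 0.785, 0.0]
contact_force: [1.0, -0.6, 5.3]
gripper_width: 0.534
t: 25.78
eef_pos: [0.4596, 0.3333, 0.1894]
tool_rot: [0.002, 0.62, 0.785, -0.001]
contact_force: [-0.4, 0.1, -1.5]
gripper_width: 0.534
t 25.775 pos [0.4596 0.3333 0.1894] w 0.534 F [-0.4  0.1 -1.5] q [-0.27  0.41 -0.6   1.83  0.28  0.99 -0.75]
 shift [-451.5  -37.1   31.4] turn [14.4  1.7 12. ]  shift in target axes [-449.4   63.7   14.4]
t 25.775 pos [0.4596 0.3333 0.1894] w 0.534 F [-0.4  0.1 -1.5] q [-0.27  0.41 -0.6   1.83  0.28  0.99 -0.75]
 shift [-446.4  -59.2  119.5] turn [14.4  1.7 12. ]  shift in target axes [-449.4   63.7  105.4]
```

```bash
python3 -m crank '[{"jaw":40,"x":-21,"y":-3,"z":0,"ax":0,"ay":0,"az":0},{"jaw":40,"x":-40,"y":-3,"z":0,"ax":0,"ay":0,"az":0},{"jaw":40,"x":-40,"y":-3,"z":0,"ax":0,"ay":0,"az":0},{"jaw":40,"x":-40,"y":-3,"z":0,"ax":0,"ay":0,"az":0},{"jaw":40,"x":-40,"y":-4,"z":0,"ax":0,"ay":0,"az":0},{"jaw":40,"x":-40,"y":-3,"z":0,"ax":0,"ay":0,"az":0},{"jaw":40,"x":-40,"y":-3,"z":0,"ax":0,"ay":0,"az":0},{"jaw":40,"x":-40,"y":-3,"z":0,"ax":0,"ay":0,"az":0},{"jaw":40,"x":-40,"y":-3,"z":0,"ax":0,"ay":0,"az":0},{"jaw":40,"x":-40,"y":-3,"z":0,"ax":0,"ay":0,"az":0},{"jaw":40,"x":-40,"y":-3,"z":0,"ax":0,"ay":0,"az":0},{"jaw":40,"x":-30,"y":-3,"z":0,"ax":0,"ay":0,"az":0}]' 25 | grep -v rot
python3 -m crank '[{"jaw":40,"x":0,"y":0,"z":0,"ax":3.6,"ay":0.4,"az":3},{"jaw":40,"x":0,"y":0,"z":0,"ax":3.6,"ay":0.4,"az":3},{"jaw":40,"x":0,"y":0,"z":0,"ax":3.6,"ay":0.4,"az":3},{"jaw":40,"x":0,"y":0,"z":0,"ax":3.6,"ay":0.4,"az":3},{"jaw":40,"x":0,"y":0,"z":0,"ax":0,"ay":0,"az":0},{"jaw":40,"x":0,"y":0,"z":0,"ax":0,"ay":0,"az":0}]' 25 | grep -v rot
python3 - <<'E'
from h import *
to(intray('narrow',.165,.009),1.3,.25,1.3)
E
```

```text
t: 27.28
eef_pos: [0.5264, -0.1169, 0.1895]
contact_force: [0.0, 0.9, -2.6]
gripper_width: 0.537
t: 28.02
eef_pos: [0.5271, -0.1142, 0.1901]
contact_force: [-0.3, 0.4, -2.1]
gripper_width: 0.537
t 28.025 pos [ 0.5271 -0.1142  0.1901] w 0.537 F [-0.3  0.4 -2.1] q [ 0.36  0.46 -0.37  1.73  0.18  1.24 -0.05]
 shift [ -0.3   8.3 120.3] turn [-0.   0.1 -0. ]  shift in target axes [ -0.5   8.3 120.3]
```

```bash
python3 -m crank '[{"jaw":40,"x":0,"y":4,"z":20,"ax":0,"ay":0,"az":0},{"jaw":40,"x":0,"y":4,"z":25,"ax":0,"ay":0,"az":0},{"jaw":40,"x":0,"y":0,"z":25,"ax":0,"ay":0,"az":0},{"jaw":40,"x":0,"y":0,"z":15,"ax":0,"ay":0,"az":0},{"jaw":40,"x":0,"y":0,"z":5,"ax":0,"ay":0,"az":0},{"jaw":40,"x":0,"y":0,"z":0,"ax":0,"ay":0,"az":0},{"jaw":40,"x":0,"y":0,"z":0,"ax":0,"ay":0,"az":0}]' 25 | grep -v rot
python3 - <<'E'
from h import *
to(intray('narrow',.165,.009),1.3,.25,1.3)
im,d,c=shot('scene','s9'); p=px(c,np.array([intray('narrow',.14,.04)]))[0].astype(int); print(p)
cv2.imwrite('pics/s9c.png',cv2.resize(im[p[1]-50:p[1]+60,p[0]-60:p[0]+60],None,fx=5,fy=5,interpolation=2)[:,:,::-1])
E
```

```text
t: 28.9
eef_pos: [0.5144, -0.1141, 0.1024]
contact_force: [-0.4, 0.6, -1.6]
gripper_width: 0.536
t 28.9 pos [ 0.5144 -0.1141  0.1024] w 0.536 F [-0.4  0.6 -1.6] q [ 0.35  0.55 -0.36  1.82  0.22  1.06 -0.09]
 shift [-0.8 -1.2 32.1] turn [ 0.1  0.1 -0. ]  shift in target axes [-0.9 -1.1 32.1]
[311 243]
```

View pics/s9c.png

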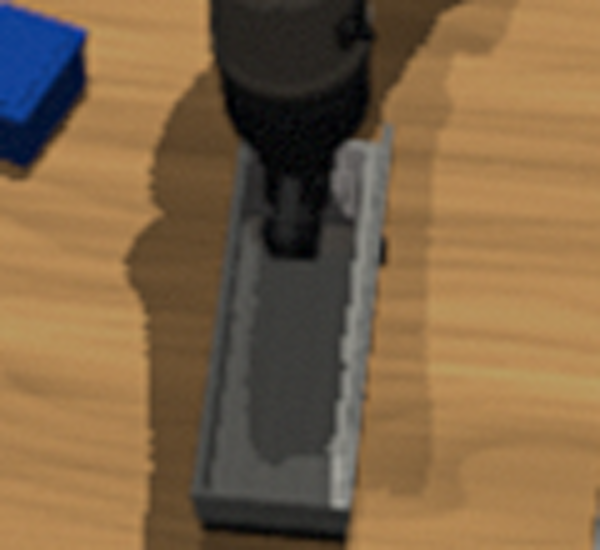

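Run:
```python
from h import *
im,d,c=load('s9'); P=cloud(c,d)
f,yw=TR['narrow']; b=np.radians(yw); C,S=np.cos(.25),np.sin(.25)
e=np.array([np.cos(b),np.sin(b),0]);D=C*e-np.array([0,0,S]);N=S*e+np.array([0,0,C]);Y=np.array([-e[1],e[0],0])
L=(P-f)@np.c_[D,Y,N]
near=(d>0)&(abs(L[:,:,1])<.07)&(L[:,:,0]>-.21)&(L[:,:,0]<-.13)
for h in np.arange(.02,.085,.008):
    g=near&(abs(L[:,:,2]-h)<.004); y=L[g][:,1]; print(h.round(3),g.sum(),np.percentile(y,[1,50,99]).round(4) if len(y) else '')
g=(d>0)&(abs(L[:,:,2]-.022)<.005)&(abs(L[:,:,1])<.06)&(L[:,:,0]>-.11)&(L[:,:,0]<-.02); y=L[g][:,1]; print('walls',np.median(y[y<0]),np.median(y[y>0]))
v=243-50+int(195/5)
for v in (228,231,234): print(v,[(u,im[v,u].mean().round(0),L[v,u].round(3).tolist()) for u in range(296,332,2)])
```

```text
0.02 28 [-0.0443 -0.0384  0.0405]
0.028 79 [-0.0432  0.0352  0.0411]
0.036 9 [-0.0394  0.0258  0.04  ]
0.044 10 [-0.0278  0.0181  0.0283]
0.052 17 [-0.028   0.0211  0.0293]
0.06 13 [-0.0272  0.0188  0.0292]
0.068 15 [-0.0262  0.0136  0.0281]
0.076 42 [-0.031   0.0214  0.0297]
0.084 100 [-0.0302  0.0173  0.0302]
walls -0.04103444981714933 0.03805722415415923
228 [(296, np.float64(82.0), [-0.247, -0.064, -0.088]), (298, np.float64(74.0), [-0.191, -0.043, 0.024]), (300, np.float64(46.0), [-0.164, -0.031, 0.081]), (302, np.float64(45.0), [-0.163, -0.025, 0.083]), (304, np.float64(11.0), [-0.14, -0.014, 0.13]), (306, np.float64(12.0), [-0.127, -0.006, 0.157]), (308, np.float64(28.0), [-0.129, -0.002, 0.155]), (310, np.float64(17.0), [-0.129, 0.004, 0.156]), (312, np.float64(8.0), [-0.127, 0.009, 0.161]), (314, np.float64(19.0), [-0.139, 0.012, 0.138]), (316, np.float64(21.0), [-0.142, 0.016, 0.132]), (318, np.float64(107.0), [-0.167, 0.017, 0.084]), (320, np.float64(102.0), [-0.167, 0.023, 0.084]), (322, np.float64(89.0), [-0.17, 0.028, 0.08]), (324, np.float64(136.0), [-0.207, 0.027, 0.0
[... 1235 characters left out ...]
23, 0.081]), (304, np.float64(42.0), [-0.147, -0.018, 0.081]), (306, np.float64(23.0), [-0.137, -0.01, 0.103]), (308, np.float64(40.0), [-0.113, 0.0, 0.153]), (310, np.float64(33.0), [-0.114, 0.005, 0.152]), (312, np.float64(22.0), [-0.151, 0.003, 0.077]), (314, np.float64(5.0), [-0.137, 0.011, 0.105]), (316, np.float64(34.0), [-0.137, 0.016, 0.108]), (318, np.float64(48.0), [-0.151, 0.019, 0.081]), (320, np.float64(105.0), [-0.151, 0.024, 0.082]), (322, np.float64(81.0), [-0.152, 0.029, 0.08]), (324, np.float64(134.0), [-0.192, 0.029, -0.002]), (326, np.float64(103.0), [-0.177, 0.036, 0.031]), (328, np.float64(95.0), [-0.232, 0.034, -0.08]), (330, np.float64(111.0), [-0.23, 0.041, -0.076])]
```

The tub spans −30 to +30 mm and the walls stand at −41 and +38 mm, so it is centred with room on both sides. Lower to contact.

```bash
python3 -m crank '[{"jaw":40,"x":0,"y":-1,"z":10,"ax":0,"ay":0,"az":0},{"jaw":40,"x":0,"y":0,"z":10,"ax":0,"ay":0,"az":0},{"jaw":40,"x":0,"y":0,"z":5,"ax":0,"ay":0,"az":0},{"jaw":40,"x":0,"y":0,"z":3,"ax":0,"ay":0,"az":0},{"jaw":40,"x":0,"y":0,"z":1,"ax":0,"ay":0,"az":0},{"jaw":40,"x":0,"y":0,"z":0,"ax":0,"ay":0,"az":0}]' 25 | grep -v rot
python3 -m crank '[{"jaw":40,"x":0,"y":0,"z":1,"ax":0,"ay":0,"az":0},{"jaw":40,"x":0,"y":0,"z":0,"ax":0,"ay":0,"az":0}]' | grep force
python3 -m crank '[{"jaw":40,"x":0,"y":0,"z":1,"ax":0,"ay":0,"az":0},{"jaw":40,"x":0,"y":0,"z":0,"ax":0,"ay":0,"az":0}]' | grep force
python3 -c "
from h import *
to(intray('narrow',.165,.009),1.3,.25,1.3)"
```

```text
t: 29.7
eef_pos: [0.5056, -0.1143, 0.0738]
contact_force: [0.6, 0.8, -1.9]
gripper_width: 0.534
contact_force: [-0.4, -0.3, -2.7]
contact_force: [-0.1, 0.3, -1.8]
t 30.2 pos [ 0.5049 -0.1143  0.0717] w 0.536 F [-0.1  0.3 -1.8] q [ 0.35  0.58 -0.35  1.86  0.24  1.   -0.11]
 shift [-0.9  0.5  0. ] turn [-0.   0.1 -0. ]  shift in target axes [-0.9  0.5  0. ]
```

```bash
python3 -m crank '[{"jaw":40,"x":0,"y":0,"z":0.7,"ax":0,"ay":0,"az":0},{"jaw":40,"x":0,"y":0,"z":0,"ax":0,"ay":0,"az":0}]' | grep force
python3 -m crank '[{"jaw":40,"x":0,"y":0,"z":0.7,"ax":0,"ay":0,"az":0},{"jaw":40,"x":0,"y":0,"z":0,"ax":0,"ay":0,"az":0}]' | grep force
python3 -c "
from h import *
to(intray('narrow',.165,.009),1.3,.25,1.3)"
```

```text
contact_force: [-0.7, -0.1, 4.0]
contact_force: [-2.4, 1.0, 10.3]
t 30.7 pos [ 0.505  -0.1143  0.0715] w 0.535 F [-2.4  1.  10.3] q [ 0.35  0.58 -0.35  1.86  0.24  1.   -0.11]
 shift [-0.9  0.4 -0.1] turn [ 0.   0.1 -0. ]  shift in target axes [-0.9  0.4 -0.1]
```

Contact at the expected height. Release, rise, and turn the jaws across.

```bash
python3 -m crank '[{"jaw":50,"x":0,"y":0,"z":-1,"ax":0,"ay":0,"az":0},{"jaw":58,"x":0,"y":0,"z":0,"ax":0,"ay":0,"az":0},{"jaw":66,"x":0,"y":0,"z":0,"ax":0,"ay":0,"az":0},{"jaw":80,"x":0,"y":0,"z":0,"ax":0,"ay":0,"az":0},{"jaw":80,"x":0,"y":0,"z":0,"ax":0,"ay":0,"az":0},{"jaw":80,"x":0,"y":0,"z":-5,"ax":0,"ay":0,"az":0},{"jaw":80,"x":0,"y":0,"z":-15,"ax":0,"ay":0,"az":0},{"jaw":80,"x":0,"y":0,"z":-25,"ax":0,"ay":0,"az":0},{"jaw":80,"x":0,"y":0,"z":-30,"ax":0,"ay":0,"az":0},{"jaw":25,"x":0,"y":-20,"z":-15,"ax":0,"ay":0,"az":0},{"jaw":25,"x":0,"y":-27,"z":0,"ax":0,"ay":0,"az":0},{"jaw":25,"x":0,"y":0,"z":0,"ax":0,"ay":0,"az":0}]' 30 | grep -v rot
python3 -m crank '[{"jaw":25,"x":0,"y":0,"z":0,"ax":0,"ay":0,"az":-10},{"jaw":25,"x":0,"y":0,"z":0,"ax":0,"ay":0,"az":-10},{"jaw":25,"x":0,"y":0,"z":0,"ax":0,"ay":0,"az":-10},{"jaw":25,"x":0,"y":0,"z":0,"ax":0,"ay":0,"az":-10},{"jaw":25,"x":0,"y":0,"z":0,"ax":0,"ay":0,"az":-10},{"jaw":25,"x":0,"y":0,"z":0,"ax":0,"ay":0,"az":-10},{"jaw":25,"x":0,"y":0,"z":0,"ax":0,"ay":0,"az":-10},{"jaw":25,"x":0,"y":0,"z":0,"ax":0,"ay":0,"az":-10},{"jaw":25,"x":0,"y":0,"z":0,"ax":0,"ay":0,"az":-10},{"jaw":25,"x":0,"y":0,"z":0,"ax":0,"ay":-2,"az":0},{"jaw":25,"x":0,"y":0,"z":0,"ax":0,"ay":0,"az":0}]' 30 | grep -v rot
python3 - <<'E'
from h import *
to(intray('narrow',.212,.011),91.3,.25-.035,1.3)
face('narrow','scene','s10',.036)
E
```

```text
t: 32.2
eef_pos: [0.481, -0.115, 0.1718]
contact_force: [0.2, -0.5, 0.3]
gripper_width: 0.251
t: 33.58
eef_pos: [0.482, -0.1148, 0.1706]
contact_force: [-0.1, 1.1, 0.8]
gripper_width: 0.248
t 33.575 pos [ 0.482  -0.1148  0.1706] w 0.248 F [-0.1  1.1  0.8] q [ 0.65  0.46 -0.71  1.86  0.32  1.17  1.39]
 shift [ 3.  -0.7 88.2] turn [-0.1  0.  -0.1]  shift in target axes [ 2.9 -0.9 88.2]
0.05 -0.029 51 [-0.1918 -0.1445] 0.0493
0.05 -0.014 78 [-0.188  -0.1435] 0.05
0.05 0.0 87 [-0.1905 -0.1441] 0.051
0.05 0.014 81 [-0.1882 -0.1449] 0.0505
0.05 0.029 54 [-0.1878 -0.1447] 0.0496
0.036 -0.029 12 [-0.0029  0.0012] 0.034
0.036 -0.014 13 [-0.0035  0.0014] 0.0364
0.036 0.0 11 [-0.0013  0.0012] 0.0365
0.036 0.014 13 [-0.0039  0.001 ] 0.0364
0.036 0.029 9 [-0.0025  0.0028] 0.034
```

The tub sits square at s = 144–190 mm. Descend behind it and push.

```bash
python3 -m crank '[{"jaw":25,"x":3,"y":-1,"z":25,"ax":0,"ay":0,"az":0},{"jaw":25,"x":0,"y":0,"z":30,"ax":0,"ay":0,"az":0},{"jaw":25,"x":0,"y":0,"z":18,"ax":0,"ay":0,"az":0},{"jaw":25,"x":0,"y":0,"z":11,"ax":0,"ay":0,"az":0},{"jaw":25,"x":0,"y":0,"z":4,"ax":0,"ay":0,"az":0},{"jaw":25,"x":0,"y":0,"z":0,"ax":0,"ay":0,"az":0},{"jaw":25,"x":0,"y":0,"z":0,"ax":0,"ay":0,"az":0}]' 30 | grep -v rot
python3 -m crank '[{"jaw":25,"x":-4,"y":0,"z":0.1,"ax":0,"ay":0,"az":0},{"jaw":25,"x":-4,"y":0,"z":0.1,"ax":0,"ay":0,"az":0},{"jaw":25,"x":-4,"y":0,"z":0.1,"ax":0,"ay":0,"az":0},{"jaw":25,"x":-4,"y":0,"z":0.1,"ax":0,"ay":0,"az":0},{"jaw":25,"x":-6,"y":0,"z":0.2,"ax":0,"ay":0,"az":0},{"jaw":25,"x":-7,"y":0,"z":0.2,"ax":0,"ay":0,"az":0},{"jaw":25,"x":-7,"y":0,"z":0.2,"ax":0,"ay":0,"az":0},{"jaw":25,"x":-7,"y":0,"z":0.2,"ax":0,"ay":0,"az":0},{"jaw":25,"x":-7,"y":0,"z":0.2,"ax":0,"ay":0,"az":0}]' 30 | grep -v rot
python3 - <<'E'
from h import *
to(intray('narrow',.0575,.011),91.3,.25-.035,1.3)
E
```

```text
t: 34.5
eef_pos: [0.4606, -0.1163, 0.0855]
contact_force: [-0.3, 0.4, -0.6]
gripper_width: 0.25
t: 35.62
eef_pos: [0.5089, -0.1152, 0.0727]
contact_force: [-0.2, -0.0, -0.2]
gripper_width: 0.248
t 35.625 pos [ 0.5089 -0.1152  0.0727] w 0.248 F [-0.2 -0.  -0.2] q [ 0.57  0.63 -0.65  1.86  0.43  1.03  1.3 ]
 shift [-104.3    0.2    3.6] turn [-0.1 -0.  -0. ]  shift in target axes [-104.3    0.2    3.6]
```

```bash
python3 -m crank '[{"jaw":25,"x":-7,"y":0,"z":0.2,"ax":0,"ay":0,"az":0},{"jaw":25,"x":-7,"y":0,"z":0.3,"ax":0,"ay":0,"az":0},{"jaw":25,"x":-7,"y":0,"z":0.2,"ax":0,"ay":0,"az":0},{"jaw":25,"x":-7,"y":0,"z":0.3,"ax":0,"ay":0,"az":0},{"jaw":25,"x":-7,"y":0,"z":0.2,"ax":0,"ay":0,"az":0},{"jaw":25,"x":-7,"y":0,"z":0.3,"ax":0,"ay":0,"az":0},{"jaw":25,"x":-7,"y":0,"z":0.2,"ax":0,"ay":0,"az":0},{"jaw":25,"x":-7,"y":0,"z":0.3,"ax":0,"ay":0,"az":0},{"jaw":25,"x":-7,"y":0,"z":0.2,"ax":0,"ay":0,"az":0},{"jaw":25,"x":-7,"y":0,"z":0.2,"ax":0,"ay":0,"az":0},{"jaw":25,"x":-6,"y":0,"z":0.2,"ax":0,"ay":0,"az":0},{"jaw":25,"x":-4,"y":0,"z":0.1,"ax":0,"ay":0,"az":0}]' 30 | grep -v rot
python3 -m crank '[{"jaw":25,"x":-4,"y":0,"z":0.1,"ax":0,"ay":0,"az":0},{"jaw":25,"x":-3,"y":0,"z":0.1,"ax":0,"ay":0,"az":0},{"jaw":25,"x":-3,"y":0,"z":0.1,"ax":0,"ay":0,"az":0},{"jaw":25,"x":-2,"y":0,"z":0.1,"ax":0,"ay":0,"az":0},{"jaw":25,"x":-2,"y":0,"z":0.1,"ax":0,"ay":0,"az":0},{"jaw":25,"x":0,"y":0,"z":0,"ax":0,"ay":0,"az":0}]' 30 | grep -v rot
python3 - <<'E'
from h import *
to(intray('narrow',.0575,.011),91.3,.25-.035,1.3)
face('narrow','scene','s11',.036)
E
```

```text
t: 37.12
eef_pos: [0.5864, -0.1135, 0.053]
contact_force: [-0.4, 0.1, -0.6]
gripper_width: 0.248
t: 37.88
eef_pos: [0.5998, -0.1132, 0.0497]
contact_force: [-0.4, 0.0, 0.3]
gripper_width: 0.253
t 37.875 pos [ 0.5998 -0.1132  0.0497] w 0.253 F [-0.4  0.   0.3] q [ 0.48  0.77 -0.61  1.64  0.46  1.11  1.3 ]
 shift [-10.6   0.2   0.5] turn [-0.1  0.  -0. ]  shift in target axes [-10.6   0.2   0.5]
0.05 -0.029 62 [-0.0627 -0.015 ] 0.0491
0.05 -0.014 112 [-0.0701 -0.0136] 0.0502
0.05 0.0 99 [-0.0589 -0.0139] 0.0503
0.05 0.014 96 [-0.0616 -0.0133] 0.0505
0.05 0.029 65 [-0.0652 -0.0135] 0.0498
0.036 -0.029 11 [-0.0014  0.0018] 0.0362
0.036 -0.014 14 [-0.0036  0.0021] 0.038
0.036 0.0 11 [-0.001  0.001] 0.0357
0.036 0.014 14 [-0.0031  0.0022] 0.0369
0.036 0.029 11 [-0.0023  0.0018] 0.0348
```

About 11 mm to go and the tub is square. Finish in small steps, watching the force.

```bash
python3 -m crank '[{"jaw":25,"x":-2,"y":0,"z":0,"ax":0,"ay":0,"az":0},{"jaw":25,"x":-2,"y":0,"z":0,"ax":0,"ay":0,"az":0},{"jaw":25,"x":-2,"y":0,"z":0.1,"ax":0,"ay":0,"az":0},{"jaw":25,"x":-1.5,"y":0,"z":0.1,"ax":0,"ay":0,"az":0},{"jaw":25,"x":-1,"y":0,"z":0,"ax":0,"ay":0,"az":0},{"jaw":25,"x":0,"y":0,"z":0,"ax":0,"ay":0,"az":0}]' 30 | grep -v rot
python3 -m crank '[{"jaw":25,"x":-1,"y":0,"z":0,"ax":0,"ay":0,"az":0},{"jaw":25,"x":-1,"y":0,"z":0,"ax":0,"ay":0,"az":0},{"jaw":25,"x":0,"y":0,"z":0,"ax":0,"ay":0,"az":0}]' 30 | grep -v rot
python3 -m crank '[{"jaw":25,"x":-1,"y":0,"z":0,"ax":0,"ay":0,"az":0},{"jaw":25,"x":-1,"y":0,"z":0,"ax":0,"ay":0,"az":0},{"jaw":25,"x":0,"y":0,"z":0,"ax":0,"ay":0,"az":0}]' 30 | grep -v rot
python3 - <<'E'
from h import *
to(intray('narrow',.0575,.011),91.3,.25-.035,1.3)
face('narrow','scene','s12',.036)
E
```

```text
t: 38.67
eef_pos: [0.608, -0.113, 0.0476]
contact_force: [-0.5, -0.2, 0.2]
gripper_width: 0.252
t: 39.05
eef_pos: [0.6099, -0.113, 0.0472]
contact_force: [-0.0, 0.4, -0.4]
gripper_width: 0.251
t: 39.42
eef_pos: [0.611, -0.113, 0.0469]
contact_force: [-4.7, 0.1, 3.8]
gripper_width: 0.249
t 39.425 pos [ 0.611  -0.113   0.0469] w 0.249 F [-4.7  0.1  3.8] q [ 0.47  0.79 -0.6   1.61  0.46  1.12  1.3 ]
 shift [0.9 0.2 0.2] turn [-0.1 -0.1 -0. ]  shift in target axes [0.9 0.2 0.2]
0.05 -0.029 68 [-0.051  -0.0033] 0.0489
0.05 -0.014 104 [-0.0606 -0.003 ] 0.0506
0.05 0.0 100 [-0.0476 -0.0032] 0.0503
0.05 0.014 95 [-0.0487 -0.0028] 0.0504
0.05 0.029 63 [-0.0495 -0.0024] 0.0494
0.036 -0.029 15 [-0.0048  0.0019] 0.0357
0.036 -0.014 18 [-0.0057  0.0021] 0.0357
0.036 0.0 16 [-0.006   0.0016] 0.0354
0.036 0.014 16 [-0.0048  0.0013] 0.0361
0.036 0.029 9 [-0.0037  0.0009] 0.036
```

```bash
python3 -m crank '[{"jaw":25,"x":-1.5,"y":0,"z":0,"ax":0,"ay":0,"az":0},{"jaw":25,"x":-1.5,"y":0,"z":0,"ax":0,"ay":0,"az":0},{"jaw":25,"x":0,"y":0,"z":0,"ax":0,"ay":0,"az":0},{"jaw":25,"x":0,"y":0,"z":0,"ax":0,"ay":0,"az":0}]' 30 | grep -v rot
python3 -m crank '[{"jaw":25,"x":4,"y":0,"z":0,"ax":0,"ay":0,"az":0},{"jaw":25,"x":6,"y":0,"z":0,"ax":0,"ay":0,"az":0},{"jaw":25,"x":15,"y":0,"z":-1,"ax":0,"ay":0,"az":0},{"jaw":25,"x":20,"y":0,"z":-5,"ax":0,"ay":0,"az":0},{"jaw":25,"x":5,"y":0,"z":-30,"ax":0,"ay":0,"az":0},{"jaw":25,"x":0,"y":0,"z":-40,"ax":0,"ay":0,"az":0},{"jaw":25,"x":0,"y":0,"z":-40,"ax":0,"ay":0,"az":0},{"jaw":25,"x":0,"y":0,"z":-40,"ax":0,"ay":0,"az":0},{"jaw":25,"x":15,"y":-35,"z":-10,"ax":0,"ay":0,"az":0},{"jaw":25,"x":15,"y":-45,"z":0,"ax":0,"ay":0,"az":0},{"jaw":25,"x":15,"y":-45,"z":0,"ax":0,"ay":0,"az":0},{"jaw":25,"x":10,"y":-40,"z":0,"ax":0,"ay":0,"az":0}]' 30 | grep -v rot
python3 -m crank '[{"jaw":25,"x":0,"y":-40,"z":0,"ax":0,"ay":0,"az":0},{"jaw":25,"x":0,"y":-40,"z":0,"ax":0,"ay":0,"az":0},{"jaw":25,"x":0,"y":-30,"z":0,"ax":0,"ay":0,"az":0},{"jaw":25,"x":0,"y":0,"z":0,"ax":0,"ay":0,"az":0},{"jaw":25,"x":0,"y":0,"z":0,"ax":0,"ay":0,"az":0}]' 30 | grep -v rot
python3 - <<'E'
from h import *
face('narrow','top','top13',.036); print(); im,c=face('wide','top','top14',.048)
_,d,_=load('top14'); P=cloud(c,d)
for n,(u,v) in dict(jar=(441,145),bowl=(121,149)).items(): print(n,P[v,u])
a=cv2.resize(im[120:270,80:480],None,fx=2,fy=2,interpolation=2)
s,_,_=shot('scene','s13'); b=cv2.resize(s[215:340,270:470],None,fx=2.4,fy=2.4,interpolation=2); b=cv2.copyMakeBorder(b,0,0,0,800-b.shape[1],0)
cv2.imwrite('pics/fin.png',np.vstack([a,b])[:600,:,::-1])
E
```

```text
t: 39.98
eef_pos: [0.611, -0.113, 0.0468]
contact_force: [-13.9, -0.2, 13.6]
gripper_width: 0.251
t: 41.48
eef_pos: [0.55, -0.281, 0.2314]
contact_force: [1.2, 0.8, 0.0]
gripper_width: 0.252
t: 42.1
eef_pos: [0.5537, -0.3878, 0.2312]
contact_force: [-0.3, 0.1, -0.3]
gripper_width: 0.251
0.05 -0.029 88 [-0.0466 -0.0037] 0.0491
0.05 -0.014 135 [-0.0468 -0.0041] 0.0505
0.05 0.0 136 [-0.0464 -0.0047] 0.0507
0.05 0.014 155 [-0.0468 -0.0038] 0.0507
0.05 0.029 96 [-0.046  -0.0036] 0.0491
0.036 -0.029 8 [-0.0008  0.0016] 0.0374
0.036 -0.014 0  
0.036 0.0 0  
0.036 0.014 0  
0.036 0.029 5 [-0.0016  0.0024] 0.0366

0.05 -0.038 137 [-0.0619 -0.0039] 0.0497
0.05 -0.019 198 [-0.0625 -0.0038] 0.0513
0.05 0.0 198 [-0.0625 -0.003 ] 0.0509
0.05 0.019 192 [-0.0625 -0.0034] 0.051
0.05 0.038 129 [-0.0622 -0.0028] 0.0502
0.036 -0.038 9 [-0.0077  0.002 ] 0.0341
0.036 -0.019 0  
0.036 0.0 0  
0.036 0.019 0  
0.036 0.038 2 [-0.001  -0.0003] 0.0383
jar [ 0.71033191 -0.3468079   0.11358114]
bowl [0.71257591 0.37028971 0.00438403]
```

View pics/fin.png

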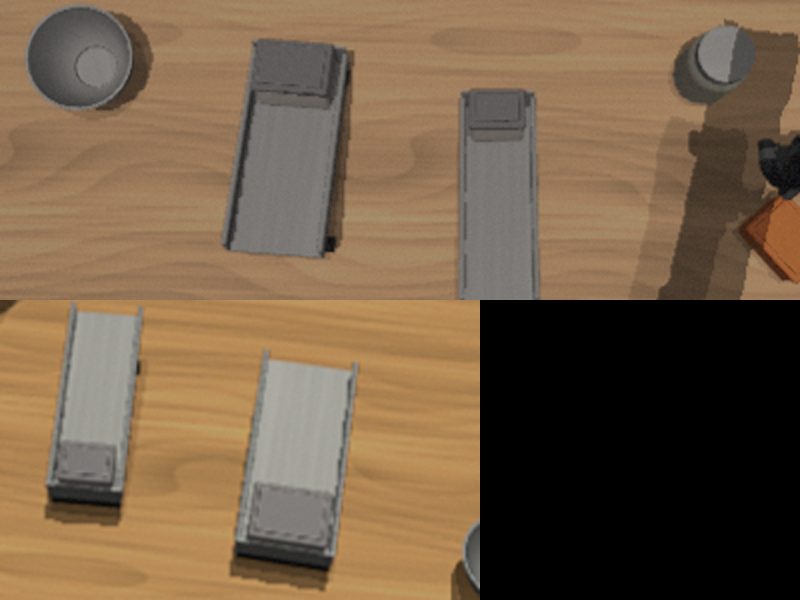

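Both tubs sit lid up and square against their stops. The uphill edges read −46 mm and −62 mm, constant across each tray, which are exactly the tub lengths. The jar and bowl have not moved. Handing in.

```bash
python3 -c "
from h import *
o=readout.get_obs(); print(o['t'],o['contact_force'].round(1)); print(ticket.hand_in())"
```

```text
42.25 [ 0.5 -0.3  0.3]
the job is handed in; nothing more can be done
None
```

Both tubs are loaded and the job is handed in at 42.3 s. The large tub went into the wide tray first, then the small tub into the narrow tray. Each was set down lid up in the upper half of its tray, released, and pushed with both fingers onto its stop. At the stop the push peaked at about 26 N for the large tub and 19 N for the small one.

**Last checks (top depth):**
- **Seating:** the uphill lid edges lie 62 mm and 46 mm from the stops, even to about 1 mm across each tray. These equal the tub lengths, so both are flush.
- **Surroundings:** the jar and bowl read within 2 mm of where they started, apart from 3–4 mm in height, which is within depth noise. The arm is clear of everything, with no force on the tool.

**What disagreed along the way:**
- **Stop position:** my first estimate of both stops, from the floor plane, was about 6 mm too far. The scene camera's depth was also off by several mm. I corrected the stops using their own depth points, and the touchdown height of the small tub confirmed it.
- **Fingertips on the floor:** they rubbed the wide tray's floor with about 8 N early in the first push, so I raised them 3 mm.
- **Front lid edges:** they read 3–4 mm short of the stops, and I put that down to lost edge pixels in the depth image.

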